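# Change over the purge jig on the welding bench

## Task

Change over the purge jig. First, with the finished pieces still in the jig, shut off the purge gas: press the sprung knob down, turn it anticlockwise all the way to its stop and let it spring up. With the gas off, stand every finished (bead-welded) tee piece on the firebrick to cool and seat every unwelded tee piece from the tray flat and square, fully down, in a pocket of the jig; only then press the knob and turn it clockwise until the gauge needle stands at the brass setting hand, let it spring up, and leave the other tools where they lie.

Things in the scene. Friction and masses are not known exactly. Their poses are not given: they have to be found in the camera images.
- welded0: Finished steel tee piece, 0.47 kg: base 80 x 60 x 8 mm, upright web 60 long x 10 thick x 35 mm high along its middle (43 mm tall in all). Origin: centre of underside; x along the web (and the 80 mm side), z up. A half turn is the same. Thick brownish rippled weld beads, 10 mm wide, along both feet of the web. Starts seated in pocket 0 of the jig; None if absent.
- welded1: Finished steel tee piece, 0.47 kg: base 80 x 60 x 8 mm, upright web 60 long x 10 thick x 35 mm high along its middle (43 mm tall in all). Origin: centre of underside; x along the web (and the 80 mm side), z up. A half turn is the same. Thick brownish rippled weld beads, 10 mm wide, along both feet of the web. Starts seated in pocket 1 of the jig; None if absent.
- welded2: Finished steel tee piece, 0.47 kg: base 80 x 60 x 8 mm, upright web 60 long x 10 thick x 35 mm high along its middle (43 mm tall in all). Origin: centre of underside; x along the web (and the 80 mm side), z up. A half turn is the same. Thick brownish rippled weld beads, 10 mm wide, along both feet of the web. Starts seated in pocket 2 of the jig; None if absent.
- blank0: Unwelded steel tee piece, 0.47 kg: base 80 x 60 x 8 mm, upright web 60 long x 10 thick x 35 mm high along its middle (43 mm tall in all). Origin: centre of underside; x along the web (and the 80 mm side), z up. A half turn is the same. No beads, only four tack dots. Starts in the shallow grey tray (fixed, 300 x 150 mm, floor 3 mm thick, rim 12 mm high) web roughly across the tray; None if absent.
- blank1: Unwelded steel tee piece, 0.47 kg: base 80 x 60 x 8 mm, upright web 60 long x 10 thick x 35 mm high along its middle (43 mm tall in all). Origin: centre of underside; x along the web (and the 80 mm side), z up. A half turn is the same. No beads, only four tack dots. Starts in the shallow grey tray (fixed, 300 x 150 mm, floor 3 mm thick, rim 12 mm high) web roughly across the tray; None if absent.
- blank2: Unwelded steel tee piece, 0.47 kg: base 80 x 60 x 8 mm, upright web 60 long x 10 thick x 35 mm high along its middle (43 mm tall in all). Origin: centre of underside; x along the web (and the 80 mm side), z up. A half turn is the same. No beads, only four tack dots. Starts in the shallow grey tray (fixed, 300 x 150 mm, floor 3 mm thick, rim 12 mm high) web roughly across the tray; None if absent.
- pocket0 (a point): Purge jig: fixed aluminium plate 124 (x) x 264 (y) x 26 mm high with three pockets in a row along its y, 80 mm apart. This is the centre of the floor of pocket 0 (the -y end of the row), 20 mm above the bench. Each pocket is 84 (x) x 64 (y) mm and 6 mm deep (2 mm play all round, edges chamfered 1.5 mm), dark slots in its floor. Axes as the jig; a seated tee piece's web lies along x.
- pocket1 (a point): Purge jig: fixed aluminium plate 124 (x) x 264 (y) x 26 mm high with three pockets in a row along its y, 80 mm apart. This is the centre of the floor of pocket 1 (the middle of the row), 20 mm above the bench. Each pocket is 84 (x) x 64 (y) mm and 6 mm deep (2 mm play all round, edges chamfered 1.5 mm), dark slots in its floor. Axes as the jig; a seated tee piece's web lies along x.
- pocket2 (a point): Purge jig: fixed aluminium plate 124 (x) x 264 (y) x 26 mm high with three pockets in a row along its y, 80 mm apart. This is the centre of the floor of pocket 2 (the +y end of the row), 20 mm above the bench. Each pocket is 84 (x) x 64 (y) mm and 6 mm deep (2 mm play all round, edges chamfered 1.5 mm), dark slots in its floor. Axes as the jig; a seated tee piece's web lies along x.
- firebrick: Pale firebrick lying flat, fixed: 114 (x) x 230 (y) x 32 mm high, room for two tee pieces side by side along y. Origin: centre of its underside.
- console: Purge gas console, fixed: blue case 200 (x) x 130 (y) mm, face plate 61 mm above the bench, with the knob at its -x end and the 63 mm round white gauge (top 74 mm above the bench) at its +x end, 100 mm apart. Origin: centre of its underside.
- knob_grip (a point): On the knob's axis at gripping height on its grip bar, 101 mm above the bench with the knob up; moves and turns with the knob, x along the bar. The bar is 46 long x 14 thick, its top 14 mm above this point and its foot 20 mm below, on a round skirt 48 mm across. A white line marks one end: it is the pointer.
- flow_knob (a joint): Turn of the knob in rad: 0 = gas shut (end stop, bar along the console's x with the white line at the -x end), grows clockwise seen from above to 1.92. Teeth lock it while it is up; it turns only while pushed down, freely from 5 mm.
- flow_press (a joint): How far the knob is pushed down, m: 0 = up (sprung), 0.007 = bottom. The spring takes 6 N to start and 11 N at the bottom; let go, the knob springs up and its teeth lock it at the nearest of steps 0.10 rad apart (from 0.00).
- set_hand (a joint): Setting hand of the gauge: short broad brass tab at the dial's edge, fixed in a run. Angle in rad clockwise from the gauge's zero, which points 1.9 rad anticlockwise of the console's +x. The needle's angle, from the same zero, is always twice flow_knob.
- needle_axis (a point): Pivot of the gauge needle (long thin black hand), 70 mm above the bench; x points along the needle.
- set_hand_axis (a point): Setting hand's pivot (the same axis); x points to the tab.
- wire_brush: Bystander: wire brush lying beyond the jig, about 30 mm high. Leave alone.
- chipping_hammer: Bystander: chipping hammer lying beyond the jig, 25 mm high. Leave alone.
- magnet_square: Bystander: red triangular welding magnet lying near the robot, 16 mm high. Leave alone.
- locking_pliers: Bystander: locking pliers lying near the robot, 16 mm high. Leave alone.
- spray_can: Bystander: spray can standing at the left, 64 mm wide, 170 mm high. Leave alone.
- offcut: Bystander: flat aluminium offcut, 130 x 80 x 6 mm, at the left. Leave alone.
- angle_offcut: Bystander: piece of steel angle 120 mm long, 40 mm high, at the right. Leave alone.
There are look-alikes about, which are no part of the job. What is shaped like the blank0 but green or red is not meant.

How it is judged:
By the outcome, as a careful person would: the job done as asked, in the order asked, and still so for the second after the job is handed in, with the robot touching nothing.
Of welded0, welded1, welded2 only 1 to 2 are there at a start; the rules pass over those that are not, and their reading is None.
Of blank0, blank1, blank2 only 2 to 3 are there at a start; the rules pass over those that are not, and their reading is None.
At some moment in a run one of blank0, blank1, blank2 may be knocked a few centimetres aside while the robot is not near it.
Once in a run the grip may slacken for a moment while it holds something.
It also fails if it takes over 208 s, if anything falls off the work surface, if the arm or the gripper's body presses on something with over 40 N, if the wrist force passes 120 N, or if a joint passes its speed limit or range.

## Robot

A 6-joint arm with a two-finger parallel gripper is mounted at the origin on the work surface. World frame = base frame: x ahead of the robot, y to its left, z up, the work surface at z = 0. Lengths are in m, angles in rad, forces in N, time in s.
With the tool pointing down it reaches from about 0.35 to 0.975 m from the base axis. Payload 7.1 kg.
Tool frame: the origin (TCP) lies at the very end of the fingers, on their centre line; the grasp point (between the pads) lies manip.pinch_z behind it (manip.pinch_z is the distance from the TCP to the grasp point, in m); z points along the fingers, y is the line along which they close (so a half turn about z gives the same grasp; the last joint's range is limited). The gripper opens to 88 mm and grips with 3 to 60 N. Pads are 20 mm wide; open, the fingers measure 115 mm over their backs; the gripper's body (75 mm by 178 mm) begins 61 mm behind the grasp point.
Start: joints at [1.302, 0.423, 1.63, -0, 1.089, -0.019], TCP at [0.154, 0.606, 0.223] pointing down, gripper open.
Joint ranges: [-3, 3], [-0.9, 2.11], [0.09, 2.58], [-1.31, 4.45], [0.11, 2.69], [-2.54, 2.54]. Speed limits (rad/s): [2.39, 2.39, 3.01, 3.14, 3.14, 3.14].

## Interface

Orientations are given as a rotation vector (axis times angle).
In Python, from station import manip, imaging, ticket gives the robot as it stands. The module is installed in compiled form; this text tells all that it offers.
- The arm moves only by the shell command python3 -m creep 'ROWS'. ROWS is JSON, a list of rows, each a list of 7 numbers: the shift along the tool's x, y, z scaled (see below), then the turn, a rotation vector about the tool's x, y, z scaled (see below), then the finger opening in mm, from 0 to 87.8. A call has 1 to 12 rows; each row shifts and turns the commanded pose from where the row before left it, along the tool's axes as they then stand; what a row does not reach is not made up. The controller multiplies each number of a shift by 0.12 m and each number of a turn by pi rad. A row lasts 1/10 s, in which the tool goes at most 50 mm and 8.59 degrees, less where a joint would pass 70% of its speed; a pose out of reach is approached as far as the arm can. A call with a number of a shift or a turn outside -1 to 1 is refused whole. A call with a gripper value outside its range is refused whole. The fingers move at their own pace and stop on an object; the grip force is fixed at half the most. Time passes only in rows, so rows that do not move let the fingers close. It gives the time, the measured TCP pose, the force, the opening and the grip force at its end, in the units of the state.
- manip.sense(): the state, without advancing time (a new reading comes with each control period).
- imaging.grab_frame(name): name is "side" or "top"; returns (picture, depth): 420x560x3 uint8, red, green, blue; 420x560 float32, m along the optical axis (not along the pixel's ray), 0 where there is no reading.
- imaging.camera_info(name): a dict with "fx", "fy", "cx", "cy" (pixels), "dist_coeffs" ([k1, k2, p1, p2, k3] as OpenCV has them; the pictures are not rectified), "R" (3x3) and "t" (3): a world point X has camera coordinates R X + t. Camera axes: x right, y down, z forward; pixel columns grow to the right and rows downward; lengths in m; the calibration is good to about 2 mm. A picture is of the moment at which its call begins. camera_info takes no time and is no camera call.
- ticket.sign_off(): hands the job in; it is judged then, once.
The state is a dict: "time_s": time; "qpos": joint angles; "qvel": joint speeds; "tau": joint torques, N m; "ee_pos": TCP position; "tcp_rot": TCP orientation; "wrist_force": force on the tool from outside, world axes, zero at the start; "moment": the same for the moment, N m; "opening": finger opening in m; "grasp_force": force on a finger pad.
Only numpy, scipy, OpenCV 4.12 (cv2) and the standard library are available. Lean on these libraries where they do the work, as an engineer would, in place of code of your own. Each camera call takes 0.05 s, during which the arm holds its last target. There are 200 camera calls.

## Working session

There is one attempt and no reset: what is moved stays moved. The work goes in short steps, Python scripts to look and compute and a shell command to move; the robot and the scene stay as the last step left them, time stands still between calls to the robot, and variables do not carry over. Pictures are saved under pics/ and viewed, at most 14 in all, crops included, and the job is handed in when it is done.

```bash
mkdir -p pics; ls
python3 - <<'E'
from station import manip, imaging
import cv2, numpy as np
print(manip.sense(), manip.pinch_z)
for n in ("top","side"):
    i=imaging.camera_info(n); print(n,i)
    p,d=imaging.grab_frame(n); cv2.imwrite(f"pics/{n}0.png",p[...,::-1]); np.save(f"{n}0.npy",d); print(d.min(),d.max())
E
```

```text
pics
{'time_s': 0.0, 'qpos': array([ 1.30199435e+00,  4.23846564e-01,  1.63067505e+00,  9.06410511e-06,
        1.08856509e+00, -1.89893212e-02]), 'qvel': array([-0.00042974,  0.00022758,  0.00141096, -0.00056176,  0.00109529,
       -0.00052008]), 'tau': array([-1.77320930e-03, -5.44608557e+01, -2.73671275e+01,  6.44287001e-02,
        2.24957726e-02, -1.49033553e-04]), 'ee_pos': array([0.15433672, 0.60508691, 0.22190398]), 'tcp_rot': array([-3.91364007e-01, -3.11689545e+00,  2.32061274e-03]), 'wrist_force': array([-0.59670129, -0.78299509, -0.18663699]), 'moment': array([-0.01115531, -0.04150566,  0.00288244]), 'grasp_force': 0.0, 'opening': 0.08790388531970092} 0.0187
top {'fx': 481.3254730462202, 'fy': 481.3254730462202, 'cx': 276.89922441937847, 'cy': 212.57081267735785, 'dist_coeffs': array([-0.12106079,  0.        ,  0.        ,  0.        ,  0.        ]), 'R': array([[-1.70303095e-02, -9.99854919e-01, -3.29524675e-04],
       [-9.89482241e-01,  1.69009815e-02, -1.43663677e-01],
       [ 1.43648403e-01, -2.12057806e-03, -9.89626515e-01]]), 't': array([0.01802469, 0.52758355, 1.42499674])}
0.0 2.366467
side {'fx': 400.0075619485301, 'fy': 400.0075619485301, 'cx': 278.45107982365914, 'cy': 214.13526415742905, 'dist_coeffs': array([-0.00244242,  0.        ,  0.        ,  0.        ,  0.        ]), 'R': array([[ 0.74250632, -0.66981955,  0.00511145],
       [-0.44182861, -0.49548144, -0.74785401],
       [ 0.50345987,  0.55302795, -0.66384354]]), 't': array([-0.38517022,  0.28282448,  1.26195496])}
0.0 3.6459618
```

View pics/top0.png

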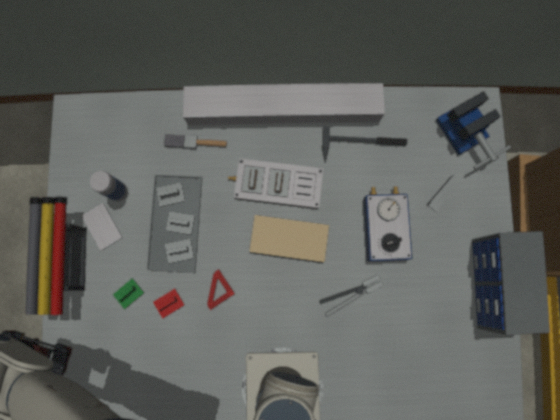

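View pics/side0.png

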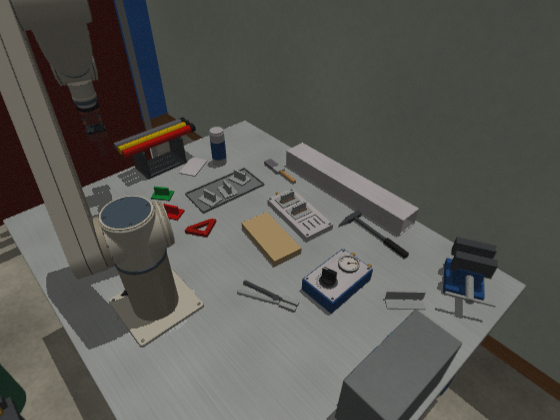

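```bash
cat > h.py <<'E'
import numpy as np, cv2
from station import manip, imaging
def cam(n):
    i=imaging.camera_info(n)
    return np.array([[i['fx'],0,i['cx']],[0,i['fy'],i['cy']],[0,0,1]]),np.array(i['dist_coeffs']),np.array(i['R']),np.array(i['t'])
def norm(n,uv):
    K,D,R,t=cam(n); return cv2.undistortPoints(np.array(uv,float).reshape(-1,1,2),K,D).reshape(-1,2)
def plane(n,uv,z):
    K,D,R,t=cam(n); q=norm(n,uv); r=np.c_[q,np.ones(len(q))]@R; c=-R.T@t
    return c+r*((z-c[2])/r[:,2])[:,None]
def cloud(n,d):
    K,D,R,t=cam(n); h,w=d.shape; uv=np.stack(np.meshgrid(np.arange(w),np.arange(h)),-1).reshape(-1,2)
    q=norm(n,uv); P=(np.c_[q,np.ones(len(q))]*d.reshape(-1,1)-t)@R; P[d.ravel()==0]=np.nan
    return P.reshape(h,w,3)
def proj(n,X):
    K,D,R,t=cam(n); return cv2.projectPoints(np.array(X,float).reshape(-1,1,3),cv2.Rodrigues(R)[0],t,K,D)[0].reshape(-1,2)
def tri(a,b):
    "two-view point: a=(u,v) in top, b=(u,v) in side"
    Pm=[];pts=[]
    for n,p in(("top",a),("side",b)):
        K,D,R,t=cam(n);Pm.append(np.c_[R,t]);pts.append(norm(n,[p])[0].reshape(2,1))
    X=cv2.triangulatePoints(Pm[0],Pm[1],*pts).ravel(); return X[:3]/X[3]
def grab(n,save=None):
    p,d=imaging.grab_frame(n)
    if save: cv2.imwrite(f"pics/{save}.png",p[...,::-1])
    return p,d
def crop(p,x0,y0,x1,y1,name,s):
    cv2.imwrite(f"pics/{name}.png",cv2.resize(p[y0:y1,x0:x1,::-1],None,fx=s,fy=s,interpolation=cv2.INTER_CUBIC))
E
python3 - <<'E'
from h import *
t=cv2.imread('pics/top0.png')[...,::-1]; s=cv2.imread('pics/side0.png')[...,::-1]
a=cv2.resize(t[150:280,140:420],None,fx=2.857,fy=2.857,interpolation=cv2.INTER_CUBIC)
b=cv2.resize(t[180:270,355:420],None,fx=3,fy=3)
cv2.imwrite('pics/c1.png',a[...,::-1])
crop(s,180,160,380,310,'c2',4)
for n in('top','side'):
    d=np.load(n+'0.npy'); C=cloud(n,d)
    pts=([(225,230),(288,240),(378,213),(388,210),(206,192),(291,200)] if n=='top' else [(270,235),(356,270),(349,264),(300,215),(210,175)])
    for u,v in pts: print(n,u,v,C[v,u].round(4), C[v-2:v+3,u-2:u+3,2].std().round(4))
E
```

```text
top 225 230 [0.4811 0.1709 0.0027] 0.0032
top 288 240 [ 0.4439 -0.0231  0.0354] 0.0029
top 378 213 [ 0.5169 -0.2932  0.0689] 0.0062
top 388 210 [ 0.5255 -0.324   0.0684] 0.0037
top 206 192 [ 0.6031  0.2314 -0.0025] 0.0023
top 291 200 [ 0.5684 -0.0351  0.0232] 0.0025
side 270 235 [ 0.4492 -0.0311  0.0323] 0.0019
side 356 270 [ 0.5271 -0.3616  0.0667] 0.0051
side 349 264 [ 0.5265 -0.3322  0.0711] nan
side 300 215 [ 0.6091 -0.0232  0.0292] 0.0021
side 210 175 [ 0.5223  0.4586 -0.0014] 0.0024
```

View pics/c1.png

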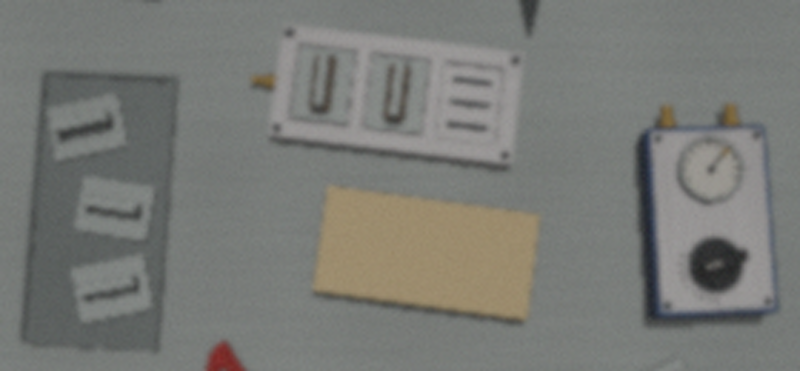

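View pics/c2.png

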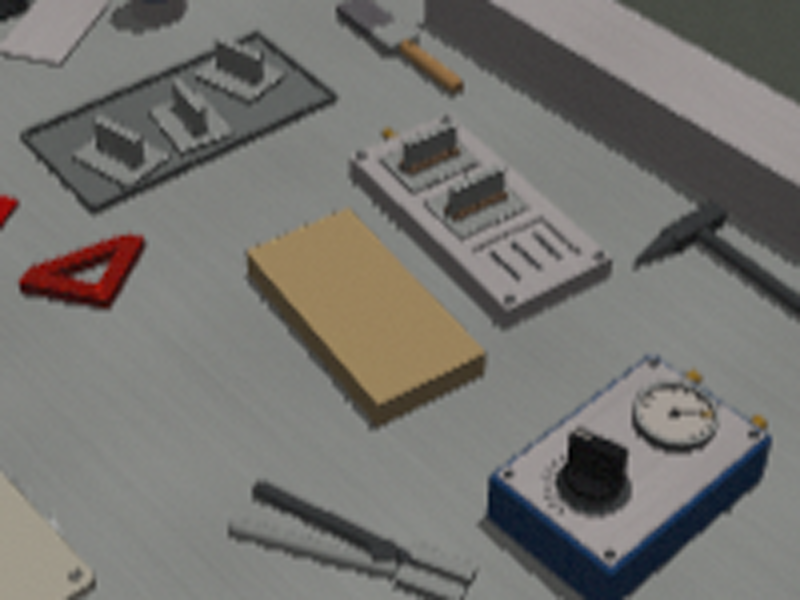

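The top view shows the bead-welded pieces in pockets 2 and 1, at top px (252,180) and (278,183), with brown beads visible in both views. Pocket 0 is empty, with its slots at (303,187). There are three grey unwelded tees in the tray, at (171,194), (180,222) and (178,251). The green (128,293) and red (168,303) look-alikes are not meant.

```bash
cat > m.py <<'E'
from h import *
def rect(n,p,roi,z,fn,name,k=4,view=None):
    x0,y0,x1,y1=roi; im=cv2.resize(cv2.GaussianBlur(p[y0:y1,x0:x1],(3,3),0),None,fx=k,fy=k,interpolation=cv2.INTER_CUBIC)
    m=fn(im).astype(np.uint8)
    cs=cv2.findContours(m,cv2.RETR_EXTERNAL,cv2.CHAIN_APPROX_NONE)[0]
    c=max(cs,key=cv2.contourArea).reshape(-1,2)
    uv=(c+.5)/k-.5+[x0,y0]
    W=plane(n,uv,z)[:,:2]
    (cx,cy),(w,h),a=cv2.minAreaRect((W*1000).astype(np.float32))
    if w<h: w,h,a=h,w,a+90
    a=(a+90)%180-90
    print(f"{n} {name}: c=({cx:.1f},{cy:.1f}) size {w:.1f}x{h:.1f} long-axis angle {a:.1f}")
    return cx,cy,a
def gray_gt(th): return lambda im: cv2.cvtColor(im,cv2.COLOR_RGB2GRAY)>th
def otsu(im): return cv2.threshold(cv2.cvtColor(im,cv2.COLOR_RGB2GRAY),0,1,cv2.THRESH_BINARY+cv2.THRESH_OTSU)[1]
def hsv(lo,hi): return lambda im: cv2.inRange(cv2.cvtColor(im,cv2.COLOR_RGB2HSV),np.array(lo),np.array(hi))>0
E
python3 - <<'E'
from m import *
t=cv2.imread('pics/top0.png')[...,::-1].copy(); s=cv2.imread('pics/side0.png')[...,::-1].copy()
g=cv2.cvtColor(t,cv2.COLOR_RGB2GRAY)
print('bench',g[165,215],g[215,340],'jig',g[170,243],g[195,312],'tray',g[208,185],'tee',g[188,160],'console',g[245,375], 'brickhsv',cv2.cvtColor(t,cv2.COLOR_RGB2HSV)[240,290],'benchhsv',cv2.cvtColor(t,cv2.COLOR_RGB2HSV)[215,340])
rect('top',t,(228,152,330,214),.026,gray_gt(158),'jig')
rect('top',t,(240,205,340,270),.032,hsv((12,70,60),(28,255,255)),'brick')
rect('side',s,(235,205,310,270),.032,hsv((12,70,100),(28,255,255)),'brick')
for i,r in enumerate([(154,180,188,209),(163,209,197,236),(162,236,197,266)]):
    rect('top',t,r,.011,otsu,'tee%d'%i)
rect('top',t,(365,192,412,260),.061,otsu,'console')
# two-view height checks on hand-picked points
print('brick corners tri',[tri(a,b).round(3) for a,b in []])
E
```

```text
bench 124 123 jig 134 143 tray 103 tee 123 console 147 brickhsv [ 19  72 155] benchhsv [ 68   8 125]Traceback (most recent call last):
  File "<stdin>", line 5, in <module>
  File "m.py", line 6, in rect
    c=max(cs,key=cv2.contourArea).reshape(-1,2)
      ~~~^^^^^^^^^^^^^^^^^^^^^^^^
ValueError: max() iterable argument is empty
```

```bash
cat >> m.py <<'E'
def avg(n,k=8):
    P=[];D=[]
    for _ in range(k):
        p,d=imaging.grab_frame(n); P.append(p.astype(float)); D.append(np.where(d>0,d,np.nan))
    import warnings; warnings.simplefilter('ignore')
    return np.mean(P,0).clip(0,255).astype(np.uint8), np.nan_to_num(np.nanmedian(D,0)).astype(np.float32)
def zone(m):  # filled closed mask
    m=cv2.morphologyEx(m.astype(np.uint8),cv2.MORPH_CLOSE,np.ones((9,9)))
    return cv2.morphologyEx(m,cv2.MORPH_OPEN,np.ones((9,9)))
E
python3 - <<'E'
from m import *
for n in('top','side'):
    p,d=avg(n); np.savez(n+'1.npz',p=p,d=d)
t=np.load('top1.npz'); C=cloud('top',t['d']); t=t['p']; S=np.load('side1.npz'); Cs=cloud('side',S['d']); s=S['p']
def zs(C,sl): return np.nanmedian(C[sl][...,2]).round(4),np.nanstd(C[sl][...,2]).round(4)
print('z top: jig edge',zs(C,np.s_[198:204,240:310]),'brick',zs(C,np.s_[225:250,260:320]),'console',zs(C,np.s_[225:255,370:376]),'tray',zs(C,np.s_[200:260,190:196]),'bench',zs(C,np.s_[270:290,250:330]))
print('z side: brick',zs(Cs,np.s_[235:245,262:280]),'bench',zs(Cs,np.s_[320:350,280:300]))
G=lambda th:(lambda im:zone(cv2.cvtColor(im,cv2.COLOR_RGB2GRAY)>th))
for th in(134,138): rect('top',t,(228,152,330,214),.026,G(th),'jig')
for th in(45,55): rect('top',t,(240,205,340,270),.032,hsv((12,th,60),(28,255,255)),'brick')
rect('side',s,(235,205,310,270),.032,hsv((12,50,130),(28,255,255)),'brick')
for i,r in enumerate([(154,180,188,209),(163,209,197,236),(162,236,197,266)]):
    for th in(112,116): rect('top',t,r,.011,G(th),'tee%d'%i)
for th in(132,136): rect('top',t,(362,190,414,262),.061,G(th),'console')
# webs from depth: points well above
for nm,n,CC,r,lo,hi in [('tray','top',C,(150,175,200,270),.028,.06),('jig','top',C,(240,160,295,200),.045,.08),('tray','side',Cs,(180,160,270,215),.028,.06),('jig','side',Cs,(270,185,312,225),.045,.08),('knob','top',C,(375,225,412,255),.09,.13),('knob','side',Cs,(315,262,345,285),.09,.13)]:
    x0,y0,x1,y1=r; m=((CC[y0:y1,x0:x1,2]>lo)&(CC[y0:y1,x0:x1,2]<hi)).astype(np.uint8)
    k,l,st,_=cv2.connectedComponentsWithStats(m)
    for j in range(1,k):
        if st[j,4]>=8:
            Q=CC[y0:y1,x0:x1][l==j]; (a,b),(w,h),an=cv2.minAreaRect((Q[:,:2]*1000).astype(np.float32))
            if w<h:w,h,an=h,w,an+90
            print(nm,n,'n',len(Q),'c',round(a,1),round(b,1),'size',round(w),round(h),'ang',round((an+90)%180-90,1),'zmed',np.median(Q[:,2]).round(3),Q[:,2].max().round(3))
crop(t,355,180,425,270,'c3',6)
E
```

```text
z top: jig edge (np.float64(0.0253), np.float64(0.0108)) brick (np.float64(0.0326), np.float64(0.0013)) console (np.float64(0.0617), np.float64(0.0013)) tray (np.float64(0.0048), np.float64(0.004)) bench (np.float64(0.0006), np.float64(0.0013))
z side: brick (np.float64(0.0319), np.float64(0.0009)) bench (np.float64(-0.0001), np.float64(0.0008))
top jig: c=(625.8,2.7) size 266.2x123.0 long-axis angle 82.1
top jig: c=(625.4,2.8) size 263.3x120.9 long-axis angle 82.2
top brick: c=(449.6,-25.9) size 229.4x115.8 long-axis angle 81.2
top brick: c=(449.3,-25.9) size 226.5x113.5 long-axis angle 81.2
side brick: c=(453.0,-27.6) size 229.3x112.9 long-axis angle 81.1
top tee0: c=(613.6,347.2) size 79.2x24.5 long-axis angle -77.9
top tee0: c=(613.4,347.0) size 77.2x22.2 long-axis angle -77.9
top tee1: c=(506.5,311.4) size 79.6x60.1 long-axis angle 80.2
top tee1: c=(521.0,308.9) size 77.5x30.0 long-axis angle 81.7
top tee2: c=(419.0,313.4) size 80.3x60.5 long-axis angle -79.0
top tee2: c=(433.5,316.3) size 77.6x28.7 long-axis angle -78.3
top console: c=(476.7,-326.3) size 185.3x115.1 long-axis a
[... 290 characters left out ...]
2 83.8 size 59 10 ang -7.3 zmed 0.063 0.066
jig top n 67 c 622.4 3.8 size 58 10 ang -7.8 zmed 0.063 0.067
tray side n 14 c 590.8 485.7 size 41 9 ang -44.4 zmed 0.032 0.037
tray side n 56 c 596.2 336.2 size 57 13 ang -74.9 zmed 0.041 0.048
tray side n 49 c 505.3 306.8 size 64 11 ang 78.8 zmed 0.043 0.047
tray side n 65 c 418.5 308.7 size 60 12 ang -79.7 zmed 0.042 0.048
tray side n 12 c 511.4 70.2 size 20 15 ang -8.9 zmed 0.032 0.033
jig side n 69 c 633.9 77.8 size 57 11 ang -6.8 zmed 0.058 0.065
jig side n 75 c 621.2 -1.5 size 58 13 ang -7.3 zmed 0.058 0.066
knob top n 83 c 428.4 -326.3 size 43 14 ang -71.1 zmed 0.114 0.119
knob side n 127 c 428.4 -331.2 size 45 15 ang -73.0 zmed 0.109 0.117
```

View pics/c3.png

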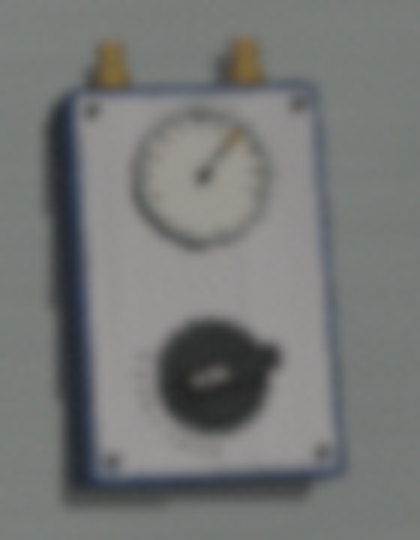

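The depth heights agree with the given sizes: brick 32 mm, console 61 mm, web tops 46 mm and 63 mm, knob top about 115 mm. The crop shows needle and tab both pointing up-right from the pivot at crop (203,178). The knob's bar lies along about -72°, with the white line on its left half, so flow_knob is about 1.3. First job is the knob.

```bash
cat > go.py <<'E'
# usage: go.py X Y Z PSI [X Y Z PSI ...] mm/deg ; prints rows in creep units; '-' keeps value
import sys; from h import *
def pose():
    s=manip.sense(); R=cv2.Rodrigues(np.array(s['tcp_rot']))[0]
    return s,s['ee_pos']*1000,np.degrees(np.arctan2(R[1,1],R[0,1])),R
s,p,psi,R=pose()
print('t %.1f at %s psi %.2f tilt %.2f F %s op %.1f gf %.1f q6 %.0f'%(s['time_s'],p.round(1),psi,np.degrees(np.arccos(-R[2,2])),np.round(s['wrist_force'],1),s['opening']*1000,s['grasp_force'],np.degrees(s['qpos'][5])))
a=sys.argv[1:]
for i in range(0,len(a),4):
    q=np.array([p[j] if a[i+j]=='-' else float(a[i+j]) for j in range(3)]); ps=psi if a[i+3]=='-' else float(a[i+3])
    dpsi=(ps-psi+180)%360-180
    d=q-p; c=np.radians(psi); ey=np.array([np.cos(c),np.sin(c),0]); ex=np.array([-np.sin(c),np.cos(c),0])
    v=np.array([d@ex,d@ey,-d[2]])/120; n=max(1,int(np.ceil(np.linalg.norm(d)/49)))
    turn=-np.radians(dpsi)/np.pi; m=int(np.ceil(abs(turn)/.0475))
    print('shift(total) %s  = %d rows of %s'%(v.round(4),n,(v/n).round(4)), '| then turn %.4f = %d rows of %.4f'%(turn,m,turn/max(m,1)))
    p,psi=q,ps
E
python3 go.py 500 100 222 75.7  428.4 -328.5 180 16.4 428.4 -328.5 84 16.4
```

```text
t 0.9 at [154.5 605.6 222.7] psi 75.68 tilt 0.00 F [-0.9 -0.1 -0.1] op 87.6 gf 0.0 q6 -1
shift(total) [-3.8317 -3.3706  0.0059]  = 13 rows of [-0.2947 -0.2593  0.0005] | then turn -0.0001 = 1 rows of -0.0001
shift(total) [-0.3038 -3.6076  0.35  ]  = 9 rows of [-0.0338 -0.4008  0.0389] | then turn 0.3294 = 7 rows of 0.0471
shift(total) [0.  0.  0.8]  = 2 rows of [0.  0.  0.4] | then turn -0.0000 = 0 rows of -0.0000
```

```bash
python3 -m creep '[[-0.3,-0.26,0,0,0,0,80],[-0.3,-0.26,0,0,0,0,80],[-0.3,-0.26,0,0,0,0,70],[-0.3,-0.26,0,0,0,0,60],[-0.3,-0.26,0,0,0,0,50],[-0.3,-0.26,0,0,0,0,40],[-0.3,-0.26,0,0,0,0,40],[-0.3,-0.26,0,0,0,0,40],[-0.3,-0.26,0,0,0,0,40],[-0.3,-0.26,0,0,0,0,40],[-0.3,-0.26,0,0,0,0,40],[-0.3,-0.26,0,0,0,0,40]]'
python3 -m creep '[[-0.3,-0.26,0,0,0,0,40],[-0.034,-0.4,0,0,0,0,40],[-0.034,-0.4,0,0,0,0,40],[-0.034,-0.4,0,0,0,0,40],[-0.034,-0.4,0,0,0,0,40],[-0.034,-0.4,0,0,0,0,40],[-0.034,-0.4,0,0,0,0,40],[-0.034,-0.4,0,0,0,0,40],[-0.034,-0.4,0,0,0,0,40],[-0.034,-0.4,0,0,0,0,40]]'
python3 -m creep '[[0,0,0.05,0,0,0.047,40],[0,0,0.05,0,0,0.047,40],[0,0,0.05,0,0,0.047,40],[0,0,0.05,0,0,0.047,40],[0,0,0.05,0,0,0.047,40],[0,0,0.05,0,0,0.047,40],[0,0,0.05,0,0,0.047,40],[0,0,0,0,0,0,40]]'
python3 go.py 428.4 -328.5 150 16.4 428.4 -328.5 84 16.4
```

```text
time_s: 2.1
ee_pos: [0.4815, 0.1342, 0.223]
tcp_rot: [0.391, 3.116, 0.001]
wrist_force: [0.1, 0.0, 0.0]
opening: 0.0401
grasp_force: 0.0
time_s: 3.1
ee_pos: [0.4359, -0.3328, 0.2229]
tcp_rot: [0.392, 3.117, -0.0]
wrist_force: [0.9, 0.4, 0.0]
opening: 0.0401
grasp_force: 0.0
time_s: 3.9
ee_pos: [0.4361, -0.3305, 0.18]
tcp_rot: [-1.881, -2.514, -0.0]
wrist_force: [-0.0, -0.1, 0.3]
opening: 0.0402
grasp_force: 0.0
t 3.9 at [ 436.1 -330.5  180. ] psi 16.39 tilt 0.07 F [-0.  -0.1  0.3] op 40.2 gf 0.0 q6 -55
shift(total) [ 0.0339 -0.0569  0.2503]  = 1 rows of [ 0.0339 -0.0569  0.2503] | then turn -0.0001 = 1 rows of -0.0001
shift(total) [0.   0.   0.55]  = 2 rows of [0.    0.    0.275] | then turn -0.0000 = 0 rows of -0.0000
```

```bash
python3 -m creep '[[0.034,-0.057,0.1,0,0,0,40],[0,0,0.25,0,0,0,40],[0,0,0.2,0,0,0,40],[0,0,0.15,0,0,0,40],[0,0,0.05,0,0,0,40],[0,0,0.04,0,0,0,40],[0,0,0,0,0,0,40],[0,0,0,0,0,0,0],[0,0,0,0,0,0,0],[0,0,0,0,0,0,0],[0,0,0,0,0,0,0],[0,0,0,0,0,0,0]]'; python3 go.py
```

```text
time_s: 5.1
ee_pos: [0.4294, -0.329, 0.0864]
tcp_rot: [1.88, 2.516, 0.001]
wrist_force: [1.9, 2.2, 2.8]
opening: 0.0137
grasp_force: 30.0
t 5.1 at [ 429.4 -329.    86.4] psi 16.47 tilt 0.08 F [1.9 2.2 2.8] op 13.7 gf 30.0 q6 -55
```

```bash
python3 -m creep '[[0,0,0.02,0,0,0,0],[0,0,0.02,0,0,0,0],[0,0,0.015,0,0,0,0],[0,0,0,0,0,0,0],[0,0,0,0,0,0,0]]'; python3 go.py
```

```text
time_s: 5.6
ee_pos: [0.4294, -0.329, 0.0802]
tcp_rot: [1.88, 2.516, 0.0]
wrist_force: [1.7, 2.2, 9.3]
opening: 0.0141
grasp_force: 30.0
t 5.6 at [ 429.4 -329.    80.2] psi 16.46 tilt 0.08 F [1.7 2.2 9.3] op 14.1 gf 30.0 q6 -55
```

```bash
python3 -m creep '[[0,0,0.008,0,0,0,0],[0,0,0,0,0,-0.02,0],[0,0,0,0,0,-0.04,0],[0,0,0,0,0,-0.04,0],[0,0,0,0,0,-0.04,0],[0,0,0,0,0,-0.04,0],[0,0,0,0,0,0,0]]'; python3 go.py
```

```text
time_s: 6.3
ee_pos: [0.4292, -0.3291, 0.0793]
tcp_rot: [1.097, 2.942, -0.001]
wrist_force: [-0.7, 1.7, 10.4]
opening: 0.0138
grasp_force: 30.1
t 6.3 at [ 429.2 -329.1   79.3] psi 49.09 tilt 0.07 F [-0.7  1.7 10.4] op 13.8 gf 30.1 q6 -88
```

```bash
sed -i "s/^a=sys/print('M',np.round(s['moment'],2))\na=sys/" go.py; python3 -m creep '[[0,0,0,0,0,-0.04,0],[0,0,0,0,0,-0.04,0],[0,0,0,0,0,-0.04,0],[0,0,0,0,0,-0.04,0],[0,0,0,0,0,-0.04,0],[0,0,0,0,0,-0.02,0],[0,0,0,0,0,0,0]]'; python3 go.py;  python3 -m creep '[[0,0,0,0,0,-0.01,0],[0,0,0,0,0,0,0]]';  python3 go.py;  python3 -m creep '[[0,0,0,0,0,-0.01,0],[0,0,0,0,0,0,0]]';  python3 go.py
```

```text
time_s: 7.0
ee_pos: [0.4291, -0.3294, 0.0794]
tcp_rot: [0.039, 3.141, -0.002]
wrist_force: [-1.7, -0.5, 10.8]
opening: 0.0138
grasp_force: 30.0
t 7.0 at [ 429.1 -329.4   79.4] psi 88.59 tilt 0.08 F [-1.7 -0.5 10.8] op 13.8 gf 30.0 q6 -127
M [ 0.11  0.42 -0.35]
time_s: 7.2
ee_pos: [0.429, -0.3294, 0.0794]
tcp_rot: [-0.009, 3.141, -0.002]
wrist_force: [-1.8, -0.1, 10.8]
opening: 0.014
grasp_force: 30.0
t 7.2 at [ 429.  -329.4   79.4] psi 90.33 tilt 0.08 F [-1.8 -0.1 10.8] op 14.0 gf 30.0 q6 -129
M [ 0.17  0.32 -0.07]
time_s: 7.4
ee_pos: [0.4291, -0.3295, 0.0794]
tcp_rot: [-0.056, 3.14, -0.002]
wrist_force: [-1.7, 0.2, 11.5]
opening: 0.0138
grasp_force: 30.2
t 7.4 at [ 429.1 -329.5   79.4] psi 92.05 tilt 0.08 F [-1.7  0.2 11.5] op 13.8 gf 30.2 q6 -131
M [ 0.07  0.37 -0.6 ]
```

```bash
python3 -m creep '[[0,0,0,0,0,-0.008,0],[0,0,0,0,0,0,0]]';  python3 go.py;  python3 -m creep '[[0,0,0,0,0,-0.008,0],[0,0,0,0,0,0,0]]';  python3 go.py;python3 go.py
```

```text
time_s: 7.6
ee_pos: [0.4292, -0.3294, 0.0794]
tcp_rot: [-0.094, 3.139, -0.001]
wrist_force: [-1.4, 1.3, 11.3]
opening: 0.0142
grasp_force: 30.6
t 7.6 at [ 429.2 -329.4   79.4] psi 93.45 tilt 0.09 F [-1.4  1.3 11.3] op 14.2 gf 30.6 q6 -132
M [ 0.14  0.29 -0.69]
time_s: 7.8
ee_pos: [0.4293, -0.3295, 0.0794]
tcp_rot: [-0.133, 3.137, -0.002]
wrist_force: [-0.9, 0.6, 10.7]
opening: 0.0144
grasp_force: 31.0
t 7.8 at [ 429.3 -329.5   79.4] psi 94.87 tilt 0.11 F [-0.9  0.6 10.7] op 14.4 gf 31.0 q6 -134
M [ 0.22  0.21 -0.75]
t 7.8 at [ 429.3 -329.5   79.4] psi 94.87 tilt 0.11 F [-0.9  0.6 10.7] op 14.4 gf 31.0 q6 -134
M [ 0.22  0.21 -0.75]
```

```bash
python3 -m creep '[[0,0,0,0,0,0.012,0],[0,0,-0.03,0,0,0,0],[0,0,-0.03,0,0,0,0],[0,0,0,0,0,0,0],[0,0,0,0,0,0,40],[0,0,0,0,0,0,40],[0,0,0,0,0,0,40],[0,0,-0.2,0,0,0,40],[0,0,-0.3,0,0,0,40],[0,0,-0.3,0,0,0,40],[0,0.4,0,0,0,0,40],[0,0.4,0,0,0,0,40]]'; python3 -m creep '[[0,0.4,0,0,0,0,40],[0,0.4,0,0,0,0,40],[0,0.4,0,0,0,0,40],[0,0.1,0,0,0,0,40]]'
python3 - <<'E'
from m import *
t,d=avg('top',5); s,ds=avg('side',5); C=cloud('top',d)
crop(t,355,180,425,270,'c4',6)
m=((C[225:255,375:412,2]>.09)&(C[225:255,375:412,2]<.13)); Q=C[225:255,375:412][m]; print(cv2.minAreaRect((Q[:,:2]*1000).astype(np.float32)),np.percentile(Q[:,2],[50,90]))
def web(n,CC,r,lo,hi):
    x0,y0,x1,y1=r; m=((CC[y0:y1,x0:x1,2]>lo)&(CC[y0:y1,x0:x1,2]<hi)).astype(np.uint8)
    k,l,st,_=cv2.connectedComponentsWithStats(m)
    for j in range(1,k):
        if st[j,4]>=20: Q=CC[y0:y1,x0:x1][l==j]; print(n,cv2.minAreaRect((Q[:,:2]*1000).astype(np.float32)))
web('jig',C,(230,150,330,210),.045,.08); web('tray',C,(130,165,230,290),.028,.06)
# tab by colour on dial
x0,y0,x1,y1=375,195,403,225; im=cv2.resize(t[y0:y1,x0:x1],None,fx=4,fy=4,interpolation=cv2.INTER_CUBIC); 
m=hsv((10,60,60),(35,255,255))(im); ys,xs=np.nonzero(m); uv=[((xs.mean()+.5)/4-.5+x0,(ys.mean()+.5)/4-.5+y0)]; print('tab px',uv,plane('top',uv,.07)*1000,len(xs))
E
python3 go.py
```

```text
time_s: 9.0
ee_pos: [0.4244, -0.2329, 0.1824]
tcp_rot: [-0.073, 3.139, -0.002]
wrist_force: [1.2, -0.0, 0.2]
opening: 0.0398
grasp_force: 0.0
time_s: 9.4
ee_pos: [0.415, -0.0737, 0.1811]
tcp_rot: [0.082, -3.139, -0.001]
wrist_force: [-1.0, -0.1, -0.4]
opening: 0.0398
grasp_force: 0.0
((428.6922302246094, -326.5940856933594), (46.54254913330078, 12.075936317443848), 2.2673075199127197) [0.11335153 0.11604878]
jig ((635.377197265625, 83.7759780883789), (9.94596004486084, 59.726829528808594), 82.8951416015625)
jig ((622.4508056640625, 3.8120169639587402), (9.7180814743042, 58.95817947387695), 82.26063537597656)
tray ((596.7347412109375, 342.86572265625), (10.613672256469727, 60.89674758911133), 10.908703804016113)
tray ((506.7909851074219, 310.5484313964844), (60.73525619506836, 10.221687316894531), 81.3646469116211)
tray ((448.0966491699219, 331.36627197265625), (59.750770568847656, 10.14603042602539), 82.41343688964844)
tab px [(np.float64(393.55), np.float64(202.50833333333333))] [[ 547.73459867 -341.73073742   70.        ]] 30
t 9.9 at [416.6 -78.  181.4] psi 92.69 tilt 0.01 F [ 1.4 -0.8  0.3] op 40.0 gf 0.0 q6 -105
M [ 0.06 -0.01 -0.  ]
```

View pics/c4.png

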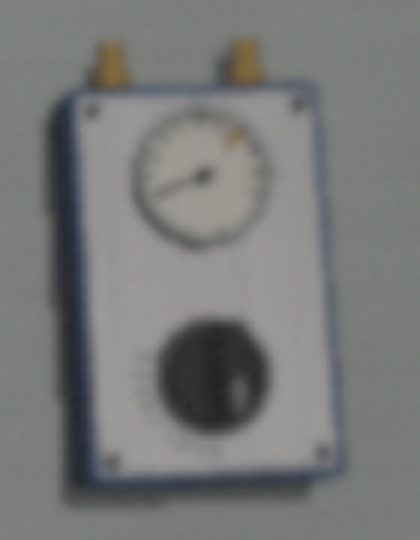

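The gas is off: the needle points left-down to zero at crop (152,195). The brass tab is at crop (235,138), so the target is about 1.3. One blank has already been knocked aside, to (448,331). Next, welded1.

```bash
python3 go.py - - - 82.3 622.5 3.0 120 82.3 622.5 3.0 41 82.3
```

```text
t 9.9 at [416.6 -78.  181.4] psi 92.69 tilt 0.01 F [ 1.4 -0.8  0.3] op 40.0 gf 0.0 q6 -105
M [ 0.06 -0.01 -0.  ]
shift(total) [ 0.  0. -0.]  = 1 rows of [ 0.  0. -0.] | then turn 0.0577 = 2 rows of 0.0289
shift(total) [-1.6102  0.8992  0.512 ]  = 5 rows of [-0.322   0.1798  0.1024] | then turn -0.0000 = 0 rows of -0.0000
shift(total) [0.     0.     0.6583]  = 2 rows of [0.     0.     0.3292] | then turn -0.0000 = 0 rows of -0.0000
```

```bash
python3 -m creep '[[0,0,0,0,0,0.029,34],[0,0,0,0,0,0.029,34],[-0.322,0.18,0.1,0,0,0,34],[-0.322,0.18,0.1,0,0,0,34],[-0.322,0.18,0.1,0,0,0,34],[-0.322,0.18,0.1,0,0,0,34],[-0.322,0.18,0.11,0,0,0,34],[0,0,0.25,0,0,0,34],[0,0,0.25,0,0,0,34],[0,0,0.1,0,0,0,34],[0,0,0.05,0,0,0,34],[0,0,0,0,0,0,34]]'; python3 go.py;python3 -m creep '[[0,0,0,0,0,0,0],[0,0,0,0,0,0,0],[0,0,0,0,0,0,0],[0,0,0,0,0,0,0]]'; python3 go.py
```

```text
time_s: 11.1
ee_pos: [0.6222, 0.0038, 0.0422]
tcp_rot: [-0.211, -3.134, 0.0]
wrist_force: [0.5, -0.1, -1.3]
opening: 0.0338
grasp_force: 0.0
t 11.1 at [622.2   3.8  42.2] psi 82.31 tilt 0.04 F [ 0.5 -0.1 -1.3] op 33.8 gf 0.0 q6 -83
M [ 0.    0.03 -0.04]
time_s: 11.5
ee_pos: [0.6229, 0.0026, 0.0436]
tcp_rot: [0.209, 3.133, -0.003]
wrist_force: [-1.0, -10.8, 7.4]
opening: 0.0096
grasp_force: 30.0
t 11.5 at [622.9   2.6  43.6] psi 82.38 tilt 0.16 F [ -1.  -10.8   7.4] op 9.6 gf 30.0 q6 -83
M [-1.73  0.31 -0.19]
```

```bash
python3 -m creep '[[0,-0.009,0,0,0,0,0],[0,0,-0.05,0,0,0,0],[0,0,-0.05,0,0,0,0],[0,0,-0.1,0,0,0,0],[0,0,-0.15,0,0,0,0],[0,0,-0.1,0,0,0,0],[0,0,0,0,0,0,0]]'; python3 go.py 441.5 -82.8 92 81.3
```

```text
time_s: 12.2
ee_pos: [0.6236, 0.0034, 0.0987]
tcp_rot: [0.209, 3.131, 0.001]
wrist_force: [-0.3, -0.1, -5.0]
opening: 0.0098
grasp_force: 30.0
t 12.2 at [623.6   3.4  98.7] psi 82.36 tilt 0.22 F [-0.3 -0.1 -5. ] op 9.8 gf 30.0 q6 -83
M [ 0.03  0.02 -0.03]
shift(total) [ 1.4088 -0.9136  0.0555]  = 5 rows of [ 0.2818 -0.1827  0.0111] | then turn 0.0059 = 1 rows of 0.0059
```

```bash
python3 -m creep '[[0.282,-0.183,0.01,0,0,0.006,0],[0.282,-0.183,0.01,0,0,0,0],[0.282,-0.183,0.01,0,0,0,0],[0.282,-0.183,0.01,0,0,0,0],[0.282,-0.183,0.01,0,0,0,0],[0,0,0.1,0,0,0,0],[0,0,0.1,0,0,0,0],[0,0,0.05,0,0,0,0],[0,0,0,0,0,0,0]]'; python3 go.py 441.5 -82.8 56 81.3
```

```text
time_s: 13.1
ee_pos: [0.4391, -0.08, 0.0593]
tcp_rot: [-0.238, -3.131, -0.0]
wrist_force: [0.1, 0.1, -4.0]
opening: 0.0099
grasp_force: 30.0
t 13.1 at [439.1 -80.   59.3] psi 81.31 tilt 0.07 F [ 0.1  0.1 -4. ] op 9.9 gf 30.0 q6 -93
M [ 0.02 -0.   -0.02]
shift(total) [-0.0233 -0.0197  0.0274]  = 1 rows of [-0.0233 -0.0197  0.0274] | then turn 0.0000 = 1 rows of 0.0000
```

```bash
python3 -m creep '[[-0.023,-0.02,0.01,0,0,0,0],[0,0,0.01,0,0,0,0],[0,0,0.006,0,0,0,0],[0,0,0,0,0,0,0]]'; python3 go.py; python3 -m creep '[[0,0,0.008,0,0,0,0],[0,0,0,0,0,0,0]]'; python3 go.py
```

```text
time_s: 13.5
ee_pos: [0.4411, -0.0831, 0.0573]
tcp_rot: [0.239, 3.132, -0.0]
wrist_force: [-0.8, -0.1, -3.5]
opening: 0.0099
grasp_force: 30.0
t 13.5 at [441.1 -83.1  57.3] psi 81.28 tilt 0.01 F [-0.8 -0.1 -3.5] op 9.9 gf 30.0 q6 -93
M [-0.01  0.03  0.04]
time_s: 13.7
ee_pos: [0.4409, -0.0832, 0.0563]
tcp_rot: [0.239, 3.132, -0.0]
wrist_force: [-0.5, -0.8, -4.4]
opening: 0.0097
grasp_force: 30.0
t 13.7 at [440.9 -83.2  56.3] psi 81.27 tilt 0.00 F [-0.5 -0.8 -4.4] op 9.7 gf 30.0 q6 -93
M [-0.08 -0.04 -0.01]
```

```bash
python3 -m creep '[[0,0,0.008,0,0,0,0],[0,0,0,0,0,0,0]]'; python3 go.py; python3 -m creep '[[0,0,0.008,0,0,0,0],[0,0,0,0,0,0,0]]'; python3 go.py
```

```text
time_s: 13.9
ee_pos: [0.4411, -0.0832, 0.0556]
tcp_rot: [0.239, 3.132, -0.0]
wrist_force: [-0.9, -0.9, 2.5]
opening: 0.0099
grasp_force: 30.0
t 13.9 at [441.1 -83.2  55.6] psi 81.27 tilt 0.01 F [-0.9 -0.9  2.5] op 9.9 gf 30.0 q6 -93
M [0.12 0.28 0.03]
time_s: 14.1
ee_pos: [0.4411, -0.0832, 0.0556]
tcp_rot: [0.239, 3.132, -0.0]
wrist_force: [-5.3, 1.3, 17.9]
opening: 0.0096
grasp_force: 30.0
t 14.1 at [441.1 -83.2  55.6] psi 81.27 tilt 0.03 F [-5.3  1.3 17.9] op 9.6 gf 30.0 q6 -93
M [ 0.19  0.88 -0.05]
```

```bash
python3 -m creep '[[0,0,0,0,0,0,34],[0,0,0,0,0,0,34],[0,0,0,0,0,0,34],[0,0,-0.2,0,0,0,34],[0,0,-0.4,0,0,0,34],[0,0,0,0,0,0,34]]'; python3 go.py 635.2 82.7 127 82.7 - - 43 82.7
```

```text
time_s: 14.7
ee_pos: [0.4443, -0.0839, 0.1305]
tcp_rot: [0.239, 3.124, -0.002]
wrist_force: [1.1, -0.4, -0.3]
opening: 0.0342
grasp_force: 0.0
t 14.7 at [444.3 -83.9 130.5] psi 81.27 tilt 0.48 F [ 1.1 -0.4 -0.3] op 34.2 gf 0.0 q6 -93
M [ 0.06 -0.05 -0.01]
shift(total) [-1.3617  1.6136  0.0294]  = 6 rows of [-0.227   0.2689  0.0049] | then turn -0.0080 = 1 rows of -0.0080
shift(total) [0.  0.  0.7]  = 2 rows of [0.   0.   0.35] | then turn -0.0000 = 0 rows of -0.0000
```

```bash
python3 -m creep '[[-0.225,0.269,0,0,0,-0.008,34],[-0.225,0.269,0,0,0,0,34],[-0.225,0.269,0,0,0,0,34],[-0.225,0.269,0,0,0,0,34],[-0.225,0.269,0,0,0,0,34],[-0.225,0.269,0,0,0,0,34],[0,0,0,0,0,0,34],[0,0,0,0,0,0,34]]'; python3 go.py 635.2 82.7 43 82.7
```

```text
time_s: 15.5
ee_pos: [0.6264, 0.088, 0.125]
tcp_rot: [-0.197, -3.134, 0.001]
wrist_force: [0.3, -1.0, -0.7]
opening: 0.0337
grasp_force: 0.0
t 15.5 at [626.4  88.  125. ] psi 82.79 tilt 0.10 F [ 0.3 -1.  -0.7] op 33.7 gf 0.0 q6 -76
M [-0.01  0.01 -0.02]
shift(total) [-0.0782 -0.0347  0.6832]  = 2 rows of [-0.0391 -0.0173  0.3416] | then turn 0.0005 = 1 rows of 0.0005
```

```bash
python3 -m creep '[[-0.078,-0.035,0.1,0,0,0,34],[0,0,0.2,0,0,0,34],[0,0,0.2,0,0,0,34],[0,0,0.12,0,0,0,34],[0,0,0.06,0,0,0,34],[0,0,0,0,0,0,34],[0,0,0,0,0,0,34]]'; python3 go.py; python3 -m creep '[[0,0,0,0,0,0,0],[0,0,0,0,0,0,0],[0,0,0,0,0,0,0],[0,0,0,0,0,0,0]]'; python3 go.py
```

```text
time_s: 16.2
ee_pos: [0.6362, 0.082, 0.0453]
tcp_rot: [0.2, 3.134, 0.0]
wrist_force: [-1.0, -0.4, 0.1]
opening: 0.0339
grasp_force: 0.0
t 16.2 at [636.2  82.   45.3] psi 82.69 tilt 0.05 F [-1.  -0.4  0.1] op 33.9 gf 0.0 q6 -76
M [ 0.03 -0.04 -0.01]
time_s: 16.6
ee_pos: [0.6358, 0.0814, 0.0454]
tcp_rot: [0.199, 3.135, -0.002]
wrist_force: [-1.5, -5.1, 4.8]
opening: 0.0098
grasp_force: 30.0
t 16.6 at [635.8  81.4  45.4] psi 82.72 tilt 0.07 F [-1.5 -5.1  4.8] op 9.8 gf 30.0 q6 -76
M [-0.98  0.2  -0.24]
```

```bash
python3 -m creep '[[0,-0.005,-0.05,0,0,0,0],[0,0,-0.1,0,0,0,0],[0,0,-0.15,0,0,0,0],[0,0,-0.12,0,0,0,0],[0,0,0,0,0,0,0],[0,0,0,0,0,0,0]]'; python3 go.py 458 26 94 81.3
```

```text
time_s: 17.2
ee_pos: [0.6358, 0.0818, 0.0956]
tcp_rot: [0.2, 3.134, 0.0]
wrist_force: [0.2, -0.4, -5.0]
opening: 0.0096
grasp_force: 30.0
t 17.2 at [635.8  81.8  95.6] psi 82.71 tilt 0.05 F [ 0.2 -0.4 -5. ] op 9.6 gf 30.0 q6 -76
M [-0.04  0.04 -0.  ]
shift(total) [ 1.4103 -0.6491  0.0129]  = 4 rows of [ 0.3526 -0.1623  0.0032] | then turn 0.0079 = 1 rows of 0.0079
```

```bash
python3 -m creep '[[0.353,-0.162,0,0,0,0.008,0],[0.353,-0.162,0,0,0,0,0],[0.353,-0.162,0,0,0,0,0],[0.353,-0.162,0,0,0,0,0],[0,0,0,0,0,0,0],[0,0,0.1,0,0,0,0],[0,0,0.1,0,0,0,0],[0,0,0.07,0,0,0,0],[0,0,0.01,0,0,0,0],[0,0,0.01,0,0,0,0],[0,0,0,0,0,0,0]]'; python3 go.py 458 26 57.4 81.3
```

```text
time_s: 18.3
ee_pos: [0.457, 0.0295, 0.0601]
tcp_rot: [-0.239, -3.132, 0.0]
wrist_force: [0.2, -0.9, -4.6]
opening: 0.0097
grasp_force: 30.0
t 18.3 at [457.   29.5  60.1] psi 81.28 tilt 0.01 F [ 0.2 -0.9 -4.6] op 9.7 gf 30.0 q6 -79
M [ 0.03  0.07 -0.01]
shift(total) [-0.0129 -0.0274  0.0223]  = 1 rows of [-0.0129 -0.0274  0.0223] | then turn -0.0001 = 1 rows of -0.0001
```

```bash
python3 -m creep '[[0,-0.028,0.008,0,0,0,0],[0,0,0.008,0,0,0,0],[0,0,0,0,0,0,0]]'; python3 go.py;  python3 -m creep '[[0,0,0.008,0,0,0,0],[0,0,0,0,0,0,0]]'; python3 go.py; python3 -m creep '[[0,0,0.008,0,0,0,0],[0,0,0,0,0,0,0]]'; python3 go.py
```

```text
time_s: 18.6
ee_pos: [0.4563, 0.0259, 0.0585]
tcp_rot: [0.24, 3.132, 0.0]
wrist_force: [0.1, 0.1, -4.7]
opening: 0.01
grasp_force: 30.0
t 18.6 at [456.3  25.9  58.5] psi 81.25 tilt 0.02 F [ 0.1  0.1 -4.7] op 10.0 gf 30.0 q6 -79
M [ 0.02 -0.01  0.01]
time_s: 18.8
ee_pos: [0.4565, 0.026, 0.0577]
tcp_rot: [0.239, 3.132, -0.0]
wrist_force: [1.3, -0.4, -0.9]
opening: 0.0098
grasp_force: 30.0
t 18.8 at [456.5  26.   57.7] psi 81.27 tilt 0.03 F [ 1.3 -0.4 -0.9] op 9.8 gf 30.0 q6 -79
M [-0.04  0.19 -0.02]
time_s: 19.0
ee_pos: [0.4568, 0.026, 0.0574]
tcp_rot: [0.239, 3.131, -0.0]
wrist_force: [-2.7, -2.1, 10.2]
opening: 0.0095
grasp_force: 30.0
t 19.0 at [456.8  26.   57.4] psi 81.28 tilt 0.07 F [-2.7 -2.1 10.2] op 9.5 gf 30.0 q6 -79
M [-0.26  0.49  0.05]
```

```bash
python3 -m creep '[[0,0,0,0,0,0,34],[0,0,0,0,0,0,34],[0,0,0,0,0,0,34],[0,0,-0.2,0,0,0,34],[0,0,-0.4,0,0,0,34],[0,0,-0.4,0,0,0,34],[0,-0.3,0,0,0,0,34],[0,-0.4,0,0,0,0,34],[0,-0.4,0,0,0,0,34],[0,0,0,0,0,0,34]]'
cat > look.py <<'E'
import sys; from m import *
t,d=avg('top',6); s,ds=avg('side',6); np.savez('last.npz',t=t,d=d,s=s,ds=ds)
def webs(nm,n,CC,x,y,lo,hi):
    m=((CC[...,2]>lo)&(CC[...,2]<hi)&(CC[...,0]>x[0])&(CC[...,0]<x[1])&(CC[...,1]>y[0])&(CC[...,1]<y[1])).astype(np.uint8)
    k,l,st,_=cv2.connectedComponentsWithStats(m)
    for j in range(1,k):
        if st[j,4]>=25:
            Q=CC[l==j]; (a,b),(w,h),an=cv2.minAreaRect((Q[:,:2]*1000).astype(np.float32))
            if w<h:w,h,an=h,w,an+90
            print(nm,n,'c %.1f %.1f size %.0f x %.0f web ang %.1f zmax %.3f'%(a,b,w,h,(an+90)%180-90,np.percentile(Q[:,2],95)))
for n,D in(('top',d),('side',ds)):
    C=cloud(n,D)
    webs('tray',n,C,(.33,.68),(.22,.45),.028,.055); webs('jig',n,C,(.54,.71),(-.14,.15),.042,.075); webs('brick',n,C,(.37,.53),(-.16,.11),.054,.085)
E
python3 look.py
python3 - <<'E'
from m import *
L=np.load('last.npz'); t=L['t']
G=lambda th:(lambda im:zone(cv2.cvtColor(im,cv2.COLOR_RGB2GRAY)>th))
for th in(130,134,138): rect('top',t,(228,152,330,214),.026,G(th),'jig')
a=cv2.resize(t[150:260,230:335,::-1],None,fx=5,fy=5,interpolation=cv2.INTER_CUBIC); cv2.imwrite('pics/c5.png',a)
E
```

```text
time_s: 20.0
ee_pos: [0.4355, -0.1086, 0.1767]
tcp_rot: [0.247, 3.131, -0.002]
wrist_force: [-0.7, -0.6, 0.5]
opening: 0.034
grasp_force: 0.0
tray top c 596.6 342.9 size 61 x 11 web ang -78.7 zmax 0.049
tray top c 506.8 310.5 size 61 x 10 web ang 80.9 zmax 0.049
tray top c 448.2 331.5 size 59 x 10 web ang 82.5 zmax 0.049
brick top c 456.8 29.4 size 60 x 10 web ang -8.3 zmax 0.078
tray side c 596.8 337.0 size 57 x 13 web ang -79.1 zmax 0.047
tray side c 506.2 305.9 size 60 x 11 web ang 80.6 zmax 0.047
tray side c 448.7 329.0 size 63 x 10 web ang 81.5 zmax 0.047
brick side c 456.8 24.0 size 61 x 12 web ang -8.4 zmax 0.076
brick side c 441.2 -85.0 size 60 x 12 web ang -8.0 zmax 0.076
top jig: c=(627.0,3.4) size 274.2x126.7 long-axis angle 82.0
top jig: c=(626.1,2.9) size 269.0x124.4 long-axis angle 82.2
top jig: c=(625.7,2.9) size 265.8x122.3 long-axis angle 82.2
```

View pics/c5.png

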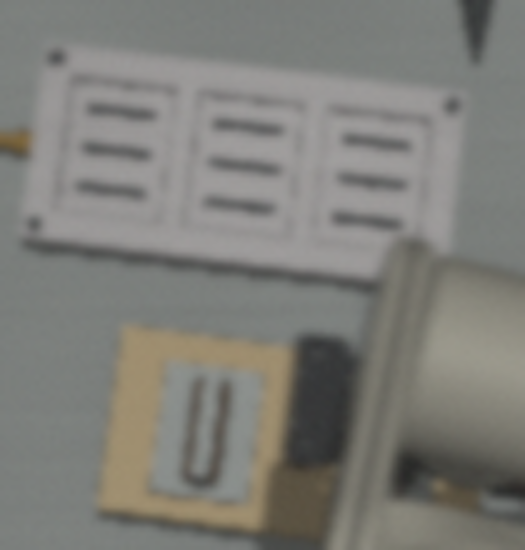

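Run:
```python
from m import *
L=np.load('last.npz')
for n,im,sign in(('top',L['t'],1),('side',L['s'],1)):
    k=4; pk=[(614.7,-76.5),(625.6,2.75),(636.5,82.0)]
    for j,(x,y) in enumerate(pk):
        u=np.radians(-7.85); ex=np.array([np.cos(u),np.sin(u)]); ey=np.array([-np.sin(u),np.cos(u)])
        # rectified patch of pocket floor, 0.5 mm/px
        a=np.arange(-30,30.1,.5); A,B=np.meshgrid(a,a)
        X=np.stack([x+A*ex[0]+B*ey[0],y+A*ex[1]+B*ey[1],np.full_like(A,20)],-1)/1000
        q=proj(n,X.reshape(-1,3)).reshape(*A.shape,2).astype(np.float32)
        g=cv2.cvtColor(cv2.remap(im,q[...,0],q[...,1],cv2.INTER_CUBIC),cv2.COLOR_RGB2GRAY).astype(float)
        w=np.clip(np.median(g)-18-g,0,None); w[(abs(A)>27)|(abs(B)>25)]=0
        m=(w>0).astype(np.uint8); kk,l,st,ce=cv2.connectedComponentsWithStats(m)
        o=[(ce[i]*.5-30).round(1).tolist()+[int(st[i,4])] for i in range(1,kk) if st[i,4]>60]
        c=np.mean([e[:2] for e in o],0); print(n,'pocket',j,'slots(ex,ey,area)',o,'mean',c.round(1),'world',(np.array([x,y])+c[0]*ex+c[1]*ey).round(1))
```

```text
top pocket 0 slots(ex,ey,area) [[-25.0, 0.0, 784], [-2.0, -0.4, 1376], [23.1, -0.3, 1308]] mean [-1.3 -0.2] world [613.4 -76.6]
top pocket 1 slots(ex,ey,area) [[-1.7, -0.6, 1376], [-25.0, -0.4, 784], [23.2, 0.8, 1348]] mean [-1.2 -0.1] world [624.4   2.8]
top pocket 2 slots(ex,ey,area) [[-24.9, 0.6, 779], [-1.6, 0.4, 1341], [23.4, 0.4, 1267]] mean [-1.   0.5] world [635.5  82.6]
side pocket 0 slots(ex,ey,area) [[-24.2, -1.3, 1132], [-0.5, -1.8, 1543], [23.8, -3.3, 1200]] mean [-0.3 -2.1] world [614.1 -78.6]
side pocket 1 slots(ex,ey,area) [[-0.2, 14.7, 4557]] mean [-0.2 14.7] world [627.4  17.3]
  return _methods._mean(a, axis=axis, dtype=dtype,
  ret = ret.dtype.type(ret / rcount)
Traceback (most recent call last):
IndexError: invalid index to scalar variable.
```

Pieces: W2 stands on the brick at crop (208,425), W1's side-view pose is good, and all three pockets are empty. The top camera reads y about 2.5 mm too high compared with the robot. Next, blank2, the knocked one, goes to pocket 0.

```bash
python3 -m creep '[[0,0,0,0,0,0.045,34],[0,0,0,0,0,0.045,34],[0,0,0,0,0,0.045,34],[0,0,0,0,0,0.045,34],[0,0,0,0,0,0.045,34],[0,0,0,0,0,0.045,34],[0,0,0,0,0,0.045,34],[0,0,0,0,0,0.045,34],[0,0,0,0,0,0.045,34],[0,0,0,0,0,0.045,34],[0,0,0,0,0,0.045,34],[0,0,0,0,0,0,34]]'; python3 go.py 448.4 328.8 130 -7.9 448.4 328.8 18 -7.9
```

```text
time_s: 21.8
ee_pos: [0.4362, -0.1043, 0.1765]
tcp_rot: [2.369, 2.063, -0.0]
wrist_force: [0.8, -0.1, -0.5]
opening: 0.0338
grasp_force: 0.0
t 21.8 at [ 436.2 -104.3  176.5] psi -7.89 tilt 0.00 F [ 0.8 -0.1 -0.5] op 33.8 gf 0.0 q6 -7
M [-0.    0.06 -0.02]
shift(total) [ 3.5888 -0.3945  0.3874]  = 9 rows of [ 0.3988 -0.0438  0.043 ] | then turn 0.0001 = 1 rows of 0.0001
shift(total) [0.     0.     0.9333]  = 3 rows of [0.     0.     0.3111] | then turn -0.0000 = 0 rows of -0.0000
```

```bash
python3 -m creep '[[0.399,-0.044,0.043,0,0,0,34],[0.399,-0.044,0.043,0,0,0,34],[0.399,-0.044,0.043,0,0,0,34],[0.399,-0.044,0.043,0,0,0,34],[0.399,-0.044,0.043,0,0,0,34],[0.399,-0.044,0.043,0,0,0,34],[0.399,-0.044,0.043,0,0,0,34],[0.399,-0.044,0.043,0,0,0,34],[0.399,-0.044,0.043,0,0,0,34],[0,0,0,0,0,0,34],[0,0,0,0,0,0,34]]'; python3 go.py 448.4 328.8 18 -7.9
```

```text
time_s: 22.9
ee_pos: [0.4471, 0.3298, 0.1295]
tcp_rot: [2.362, 2.071, -0.002]
wrist_force: [0.2, -0.3, -0.0]
opening: 0.0343
grasp_force: 0.0
t 22.9 at [447.1 329.8 129.5] psi -7.51 tilt 0.06 F [ 0.2 -0.3 -0. ] op 34.3 gf 0.0 q6 43
M [-0.05  0.11 -0.01]
shift(total) [-0.0068  0.0115  0.9293]  = 3 rows of [-0.0023  0.0038  0.3098] | then turn 0.0022 = 1 rows of 0.0022
```

```bash
python3 -m creep '[[-0.007,0.011,0.1,0,0,0.002,34],[0,0,0.25,0,0,0,34],[0,0,0.25,0,0,0,34],[0,0,0.2,0,0,0,34],[0,0,0.08,0,0,0,34],[0,0,0.04,0,0,0,34],[0,0,0,0,0,0,34],[0,0,0,0,0,0,34]]'; python3 go.py;  python3 -m creep '[[0,0,0,0,0,0,0],[0,0,0,0,0,0,0],[0,0,0,0,0,0,0],[0,0,0,0,0,0,0]]'; python3 go.py
```

```text
time_s: 23.7
ee_pos: [0.4497, 0.328, 0.0205]
tcp_rot: [2.375, 2.057, 0.002]
wrist_force: [-0.6, 0.4, -0.8]
opening: 0.0342
grasp_force: 0.0
t 23.7 at [449.7 328.   20.5] psi -8.21 tilt 0.08 F [-0.6  0.4 -0.8] op 34.2 gf 0.0 q6 43
M [-0.06  0.05  0.01]
time_s: 24.1
ee_pos: [0.4493, 0.3282, 0.0201]
tcp_rot: [2.374, 2.057, 0.001]
wrist_force: [-0.4, 1.1, 4.0]
opening: 0.0095
grasp_force: 30.0
t 24.1 at [449.3 328.2  20.1] psi -8.18 tilt 0.05 F [-0.4  1.1  4. ] op 9.5 gf 30.0 q6 43
M [-0.11  0.1   0.01]
```

```bash
python3 -m creep '[[0,0,-0.05,0,0,0,0],[0,0,-0.1,0,0,0,0],[0,0,-0.1,0,0,-0.0456,0],[0,0,-0.1,0,0,-0.0456,0],[0,0,-0.1,0,0,-0.0456,0],[0,0,-0.1,0,0,-0.0456,0],[0,0,-0.1,0,0,-0.0456,0],[0,0,0,0,0,-0.0456,0],[0,0,0,0,0,-0.0456,0],[0,0,0,0,0,-0.0456,0],[0,0,0,0,0,-0.0456,0],[0,0,0,0,0,-0.0456,0]]'; python3 -m creep '[[0,0,0,0,0,-0.0456,0],[0,0,0,0,0,0,0],[0,0,0,0,0,0,0]]'; python3 go.py 613.4 -78.2 80 82.15
```

```text
time_s: 25.3
ee_pos: [0.4487, 0.3278, 0.0982]
tcp_rot: [-0.431, -3.112, 0.0]
wrist_force: [-0.3, 0.6, -3.5]
opening: 0.0098
grasp_force: 30.0
time_s: 25.6
ee_pos: [0.4489, 0.3279, 0.098]
tcp_rot: [0.223, 3.134, 0.0]
wrist_force: [-0.1, -0.3, -3.9]
opening: 0.0098
grasp_force: 30.0
t 25.6 at [448.9 327.9  98. ] psi 81.88 tilt 0.00 F [-0.1 -0.3 -3.9] op 9.8 gf 30.0 q6 -47
M [-0.02 -0.01  0.01]
shift(total) [-1.8355 -3.1564  0.1501]  = 9 rows of [-0.2039 -0.3507  0.0167] | then turn -0.0015 = 1 rows of -0.0015
```

```bash
python3 -m creep '[[-0.204,-0.351,0,0,0,0,0],[-0.204,-0.351,0,0,0,0,0],[-0.204,-0.351,0,0,0,0,0],[-0.204,-0.351,0.02,0,0,0,0],[-0.204,-0.351,0.02,0,0,0,0],[-0.204,-0.351,0.02,0,0,0,0],[-0.204,-0.351,0.02,0,0,0,0],[-0.204,-0.351,0.02,0,0,0,0],[-0.204,-0.351,0.02,0,0,0,0],[0,0,0.02,0,0,0,0],[0,0,0,0,0,0,0]]'; python3 go.py 613.4 -78.2 46 82.15
```

```text
time_s: 26.7
ee_pos: [0.6146, -0.0789, 0.0803]
tcp_rot: [-0.224, -3.132, -0.0]
wrist_force: [-0.6, 0.2, -4.1]
opening: 0.0096
grasp_force: 30.0
t 26.7 at [614.6 -78.9  80.3] psi 81.80 tilt 0.07 F [-0.6  0.2 -4.1] op 9.6 gf 30.0 q6 -90
M [ 0.04  0.01 -0.02]
shift(total) [0.0111 0.0043 0.2862]  = 1 rows of [0.0111 0.0043 0.2862] | then turn -0.0019 = 1 rows of -0.0019
```

```bash
python3 -m creep '[[0.01,0.004,0.1,0,0,-0.002,0],[0,0,0.1,0,0,0,0],[0,0,0.08,0,0,0,0],[0,0,0.008,0,0,0,0],[0,0,0,0,0,0,0],[0,0,0,0,0,0,0]]'; python3 go.py 613.4 -78.2 46 82.15; python3 -m creep '[[0,0,0.01,0,0,0,0],[0,0,0.01,0,0,0,0],[0,0,0.01,0,0,0,0],[0,0,0,0,0,0,0]]'; python3 go.py 613.4 -78.2 37 82.15
```

```text
time_s: 27.3
ee_pos: [0.6142, -0.0769, 0.0465]
tcp_rot: [0.206, 3.134, -0.0]
wrist_force: [-0.2, -0.6, -3.9]
opening: 0.01
grasp_force: 30.0
t 27.3 at [614.2 -76.9  46.5] psi 82.48 tilt 0.02 F [-0.2 -0.6 -3.9] op 10.0 gf 30.0 q6 -91
M [-0.03 -0.   -0.  ]
shift(total) [ 0.0056 -0.0114  0.0039]  = 1 rows of [ 0.0056 -0.0114  0.0039] | then turn 0.0018 = 1 rows of 0.0018
time_s: 27.7
ee_pos: [0.6139, -0.0773, 0.0426]
tcp_rot: [0.207, 3.135, -0.0]
wrist_force: [0.3, -0.6, -4.4]
opening: 0.0098
grasp_force: 30.0
t 27.7 at [613.9 -77.3  42.6] psi 82.45 tilt 0.00 F [ 0.3 -0.6 -4.4] op 9.8 gf 30.0 q6 -91
M [-0.07 -0.08  0.02]
shift(total) [ 0.0034 -0.0081  0.0469]  = 1 rows of [ 0.0034 -0.0081  0.0469] | then turn 0.0017 = 1 rows of 0.0017
```

```bash
python3 -m creep '[[0,-0.006,0.01,0,0,0,0],[0,0,0.01,0,0,0,0],[0,0,0,0,0,0,0]]'; python3 go.py; python3 -m creep '[[0,0,0.01,0,0,0,0],[0,0,0.01,0,0,0,0],[0,0,0,0,0,0,0]]'; python3 go.py 613.4 -78.2 37 82.15
```

```text
time_s: 28.0
ee_pos: [0.6138, -0.0779, 0.0401]
tcp_rot: [-0.207, -3.135, -0.0]
wrist_force: [0.6, 0.1, -4.5]
opening: 0.0094
grasp_force: 30.0
t 28.0 at [613.8 -77.9  40.1] psi 82.45 tilt 0.00 F [ 0.6  0.1 -4.5] op 9.4 gf 30.0 q6 -91
M [ 0.03 -0.06  0.03]
time_s: 28.3
ee_pos: [0.6139, -0.0779, 0.0377]
tcp_rot: [-0.207, -3.135, -0.0]
wrist_force: [0.3, 0.9, -3.3]
opening: 0.0098
grasp_force: 30.0
t 28.3 at [613.9 -77.9  37.7] psi 82.45 tilt 0.00 F [ 0.3  0.9 -3.3] op 9.8 gf 30.0 q6 -91
M [ 0.   -0.06  0.01]
shift(total) [ 0.0036 -0.0033  0.006 ]  = 1 rows of [ 0.0036 -0.0033  0.006 ] | then turn 0.0017 = 1 rows of 0.0017
```

Entered cleanly. Press to the floor, release, and go for blank1.

```bash
python3 -m creep '[[0,0,0.008,0,0,0,0],[0,0,0.006,0,0,0,0],[0,0,0,0,0,0,0]]'; python3 go.py; python3 -m creep '[[0,0,0,0,0,0,34],[0,0,0,0,0,0,34],[0,0,0,0,0,0,34],[0,0,-0.2,0,0,0,34],[0,0,-0.4,0,0,0,34],[0,0,-0.1,0,0,0.045,34],[0,0,0,0,0,0.045,34],[0,0,0,0,0,0.045,34],[0,0,0,0,0,0.045,34],[0,0,0,0,0,0.045,34],[0,0,0,0,0,0.045,34],[0,0,0,0,0,0.045,34]]'; python3 -m creep '[[0,0,0,0,0,0.045,34],[0,0,0,0,0,0.045,34],[0,0,0,0,0,0.045,34],[0,0,0,0,0,0.056,34],[0,0,0,0,0,0,34],[0,0,0,0,0,0,34]]'; python3 go.py 506.6 307.8 115 -9.2
```

```text
time_s: 28.6
ee_pos: [0.614, -0.0779, 0.0371]
tcp_rot: [0.207, 3.135, -0.0]
wrist_force: [-3.2, 0.3, 5.7]
opening: 0.0098
grasp_force: 30.0
t 28.6 at [614.  -77.9  37.1] psi 82.46 tilt 0.01 F [-3.2  0.3  5.7] op 9.8 gf 30.0 q6 -91
M [0.06 0.46 0.03]
time_s: 29.8
ee_pos: [0.6139, -0.0779, 0.1201]
tcp_rot: [1.678, 2.656, -0.0]
wrist_force: [0.3, -0.6, -0.2]
opening: 0.0345
grasp_force: 0.0
time_s: 30.4
ee_pos: [0.6139, -0.0779, 0.1202]
tcp_rot: [-2.351, -2.084, 0.0]
wrist_force: [0.3, 0.4, -0.7]
opening: 0.0338
grasp_force: 0.0
t 30.4 at [613.9 -77.9 120.2] psi -6.91 tilt 0.00 F [ 0.3  0.4 -0.7] op 33.8 gf 0.0 q6 -1
M [-0.04  0.13  0.03]
shift(total) [ 3.0835 -1.2738  0.043 ]  = 9 rows of [ 0.3426 -0.1415  0.0048] | then turn 0.0127 = 1 rows of 0.0127
```

```bash
python3 -m creep '[[0.343,-0.1415,0,0,0,0,34],[0.343,-0.1415,0,0,0,0,34],[0.343,-0.1415,0,0,0,0,34],[0.343,-0.1415,0,0,0,0,34],[0.343,-0.1415,0,0,0,0,34],[0.343,-0.1415,0,0,0,0,34],[0.343,-0.1415,0,0,0,0,34],[0.343,-0.1415,0,0,0,0,34],[0.343,-0.1415,0,0,0,0,34],[0,0,0,0,0,0.0127,34],[0,0,0,0,0,0,34],[0,0,0,0,0,0,34]]'; python3 go.py 506.6 307.8 20 -9.2
```

```text
time_s: 31.6
ee_pos: [0.5082, 0.3083, 0.1201]
tcp_rot: [2.394, 2.035, -0.001]
wrist_force: [0.0, -0.1, -0.7]
opening: 0.0338
grasp_force: 0.0
t 31.6 at [508.2 308.3 120.1] psi -9.27 tilt 0.02 F [ 0.  -0.1 -0.7] op 33.8 gf 0.0 q6 39
M [-0.01  0.11 -0.04]
shift(total) [-0.0064 -0.0122  0.8342]  = 3 rows of [-0.0021 -0.0041  0.2781] | then turn -0.0004 = 1 rows of -0.0004
```

```bash
python3 -m creep '[[-0.006,-0.012,0.15,0,0,0,34],[0,0,0.25,0,0,0,34],[0,0,0.25,0,0,0,34],[0,0,0.13,0,0,0,34],[0,0,0.054,0,0,0,34],[0,0,0,0,0,0,34],[0,0,0,0,0,0,34],[0,0,0,0,0,0,0],[0,0,0,0,0,0,0],[0,0,0,0,0,0,0],[0,0,0,0,0,0,0]]'; python3 go.py;  python3 -m creep '[[0,0,-0.05,0,0,0,0],[0,0,-0.1,0,0,0,0],[0,0,-0.1,0,0,-0.0456,0],[0,0,-0.1,0,0,-0.0456,0],[0,0,-0.1,0,0,-0.0456,0],[0,0,-0.1,0,0,-0.0456,0],[0,0,-0.1,0,0,-0.0456,0],[0,0,0,0,0,-0.0456,0],[0,0,0,0,0,-0.0456,0],[0,0,0,0,0,-0.0456,0],[0,0,0,0,0,-0.0456,0],[0,0,0,0,0,-0.0456,0]]'; python3 -m creep '[[0,0,0,0,0,-0.0456,0],[0,0,0,0,0,0,0],[0,0,0,0,0,0,0]]'; python3 go.py 624.7 1.1 80 82.3
```

```text
time_s: 32.7
ee_pos: [0.5073, 0.3085, 0.0208]
tcp_rot: [2.396, 2.031, 0.002]
wrist_force: [0.1, -0.9, 4.4]
opening: 0.0097
grasp_force: 30.0
t 32.7 at [507.3 308.5  20.8] psi -9.41 tilt 0.08 F [ 0.1 -0.9  4.4] op 9.7 gf 30.0 q6 40
M [-0.16  0.04 -0.03]
time_s: 33.9
ee_pos: [0.5063, 0.308, 0.0986]
tcp_rot: [-0.464, -3.107, 0.001]
wrist_force: [0.6, 0.8, -4.9]
opening: 0.0097
grasp_force: 30.0
time_s: 34.2
ee_pos: [0.5065, 0.3081, 0.0984]
tcp_rot: [-0.256, -3.131, 0.0]
wrist_force: [-0.8, 0.9, -5.1]
opening: 0.0097
grasp_force: 30.0
t 34.2 at [506.5 308.1  98.4] psi 80.64 tilt 0.01 F [-0.8  0.9 -5.1] op 9.7 gf 30.0 q6 -50
M [0.04 0.   0.02]
shift(total) [-1.3876 -2.3642  0.1534]  = 7 rows of [-0.1982 -0.3377  0.0219] | then turn -0.0092 = 1 rows of -0.0092
```

```bash
python3 -m creep '[[-0.198,-0.338,0,0,0,-0.009,0],[-0.198,-0.338,0,0,0,0,0],[-0.198,-0.338,0,0,0,0,0],[-0.198,-0.338,0.02,0,0,0,0],[-0.198,-0.338,0.02,0,0,0,0],[-0.198,-0.338,0.04,0,0,0,0],[-0.198,-0.338,0.04,0,0,0,0],[0,0,0.03,0,0,0,0],[0,0,0,0,0,0,0],[0,0,0,0,0,0,0]]'; python3 go.py 624 1.3 46 82.3
```

```text
time_s: 35.2
ee_pos: [0.6324, 0.0052, 0.0799]
tcp_rot: [-0.208, -3.133, -0.0]
wrist_force: [-0.2, 0.9, -4.5]
opening: 0.0103
grasp_force: 30.0
t 35.2 at [632.4   5.2  79.9] psi 82.42 tilt 0.08 F [-0.2  0.9 -4.5] op 10.3 gf 30.0 q6 -83
M [0.04 0.07 0.04]
shift(total) [ 0.0653 -0.0414  0.2827]  = 1 rows of [ 0.0653 -0.0414  0.2827] | then turn 0.0006 = 1 rows of 0.0006
```

```bash
python3 -m creep '[[0.065,-0.041,0.1,0,0,0,0],[0,0,0.1,0,0,0,0],[0,0,0.08,0,0,0,0],[0,0,0,0,0,0,0],[0,0,0,0,0,0,0]]'; python3 go.py 624 1.3 44.6 82.3; python3 -m creep '[[0,0,0.01,0,0,0,0],[0,0,0.01,0,0,0,0],[0,0,0.01,0,0,0,0],[0,0,0,0,0,0,0]]'; python3 go.py 624 1.3 37.8 82.3
```

```text
time_s: 35.7
ee_pos: [0.625, 0.0011, 0.0463]
tcp_rot: [-0.205, -3.135, -0.0]
wrist_force: [-0.8, 0.2, -4.2]
opening: 0.01
grasp_force: 30.0
t 35.7 at [625.    1.1  46.3] psi 82.51 tilt 0.02 F [-0.8  0.2 -4.2] op 10.0 gf 30.0 q6 -84
M [ 0.04 -0.02 -0.02]
shift(total) [0.0084 0.0004 0.0139]  = 1 rows of [0.0084 0.0004 0.0139] | then turn 0.0012 = 1 rows of 0.0012
time_s: 36.1
ee_pos: [0.6249, 0.0005, 0.0429]
tcp_rot: [-0.206, -3.135, 0.0]
wrist_force: [0.2, 0.1, -4.8]
opening: 0.0097
grasp_force: 30.0
t 36.1 at [6.249e+02 5.000e-01 4.290e+01] psi 82.48 tilt 0.00 F [ 0.2  0.1 -4.8] op 9.7 gf 30.0 q6 -84
M [-0.06 -0.04 -0.04]
shift(total) [0.0079 0.0053 0.0428]  = 1 rows of [0.0079 0.0053 0.0428] | then turn 0.0010 = 1 rows of 0.0010
```

```bash
python3 -m creep '[[0.008,0.005,0.01,0,0,0,0],[0,0,0.01,0,0,0,0],[0,0,0.01,0,0,0,0],[0,0,0,0,0,0,0]]'; python3 go.py 624 1.3 37.8 82.3; python3 -m creep '[[0,0,0.01,0,0,0,0],[0,0,0.005,0,0,0,0],[0,0,0,0,0,0,0]]'; python3 go.py
```

```text
time_s: 36.5
ee_pos: [0.6238, 0.0013, 0.0391]
tcp_rot: [-0.206, -3.134, 0.0]
wrist_force: [-1.1, 0.1, -4.4]
opening: 0.0101
grasp_force: 30.0
t 36.5 at [623.8   1.3  39.1] psi 82.48 tilt 0.02 F [-1.1  0.1 -4.4] op 10.1 gf 30.0 q6 -83
M [0.01 0.02 0.  ]
shift(total) [-0.0013  0.      0.0108]  = 1 rows of [-0.0013  0.      0.0108] | then turn 0.0010 = 1 rows of 0.0010
time_s: 36.8
ee_pos: [0.6241, 0.0013, 0.0378]
tcp_rot: [0.206, 3.135, -0.0]
wrist_force: [-0.7, 0.2, -1.0]
opening: 0.0096
grasp_force: 30.0
t 36.8 at [624.1   1.3  37.8] psi 82.48 tilt 0.01 F [-0.7  0.2 -1. ] op 9.6 gf 30.0 q6 -83
M [-0.02  0.25  0.01]
```

```bash
python3 -m creep '[[0,0,0.005,0,0,0,0],[0,0,0,0,0,0,34],[0,0,0,0,0,0,34],[0,0,0,0,0,0,34],[0,0,-0.2,0,0,0,34],[0,0,-0.4,0,0,0,34],[0,0,-0.1,0,0,0,34]]'; python3 -m creep '[[0,0,0,0,0,0.044,34],[0,0,0,0,0,0.044,34],[0,0,0,0,0,0.044,34],[0,0,0,0,0,0.044,34],[0,0,0,0,0,0.044,34],[0,0,0,0,0,0.044,34],[0,0,0,0,0,0.044,34],[0,0,0,0,0,0.044,34],[0,0,0,0,0,0.044,34],[0,0,0,0,0,0,34],[0,0,0,0,0,0,34]]'; python3 go.py 596.7 340.2 120 11.2; python3 look.py
python3 - <<'E'
from m import *
L=np.load('last.npz')
for n,k in(('top','d'),('side','ds')):
    C=cloud(n,L[k]); m=(C[...,2]>.1)&(C[...,2]<.2)&(C[...,1]>.39)&(C[...,1]<.7)&(C[...,0]>.4)&(C[...,0]<.8); Q=C[m]*1000; print(n,len(Q),np.percentile(Q,[3,97],axis=0).round() if len(Q) else '')
E
```

```text
time_s: 37.5
ee_pos: [0.6268, 0.0013, 0.1252]
tcp_rot: [0.205, 3.128, 0.0]
wrist_force: [0.3, 0.1, 0.8]
opening: 0.0337
grasp_force: 0.0
time_s: 38.6
ee_pos: [0.6239, 0.0013, 0.1206]
tcp_rot: [-1.989, -2.431, 0.0]
wrist_force: [-0.5, 0.5, -0.1]
opening: 0.0339
grasp_force: 0.0
t 38.6 at [623.9   1.3 120.6] psi 11.41 tilt 0.01 F [-0.5  0.5 -0.1] op 33.9 gf 0.0 q6 -12
M [-0.07  0.09 -0.02]
shift(total) [2.8131 0.3367 0.0054]  = 7 rows of [0.4019 0.0481 0.0008] | then turn 0.0012 = 1 rows of 0.0012
tray top c 596.8 343.0 size 61 x 11 web ang -79.0 zmax 0.049
tray side c 595.8 337.1 size 57 x 11 web ang -76.3 zmax 0.047
jig side c 621.4 0.9 size 59 x 14 web ang -8.0 zmax 0.064
jig side c 610.1 -79.1 size 62 x 12 web ang -7.4 zmax 0.064
brick side c 457.0 23.0 size 62 x 12 web ang -10.6 zmax 0.076
brick side c 440.9 -85.4 size 60 x 10 web ang -7.6 zmax 0.076
top 2291 [[408. 483. 119.]
 [625. 698. 172.]]
side 702 [[444. 477. 105.]
 [626. 693. 170.]]
```

```bash
python3 -m creep '[[0.4,0.048,0,0,0,0,34],[0.4,0.048,0,0,0,0,34],[0.4,0.048,0,0,0,0,34],[0.4,0.048,0,0,0,0,34],[0.4,0.048,0,0,0,0,34],[0.4,0.048,0,0,0,0,34],[0.4,0.048,0,0,0,0,34],[0,0,0,0,0,0,34],[0,0,0,0,0,0,34],[0,0,0,0,0,0,34]]'; python3 go.py 596.7 340.2 20 11.2
```

```text
time_s: 40.2
ee_pos: [0.5981, 0.3376, 0.1206]
tcp_rot: [-1.994, -2.427, 0.002]
wrist_force: [0.5, -0.3, 0.1]
opening: 0.0337
grasp_force: 0.0
t 40.2 at [598.1 337.6 120.6] psi 11.18 tilt 0.06 F [ 0.5 -0.3  0.1] op 33.7 gf 0.0 q6 17
M [-0.09  0.04 -0.01]
shift(total) [ 0.0234 -0.0076  0.8387]  = 3 rows of [ 0.0078 -0.0025  0.2796] | then turn -0.0001 = 1 rows of -0.0001
```

```bash
python3 -m creep '[[0.023,-0.008,0.15,0,0,0,34],[0,0,0.25,0,0,0,34],[0,0,0.25,0,0,0,34],[0,0,0.13,0,0,0,34],[0,0,0.054,0,0,0,34],[0,0,0,0,0,0,34],[0,0,0,0,0,0,34],[0,0,0,0,0,0,0],[0,0,0,0,0,0,0],[0,0,0,0,0,0,0],[0,0,0,0,0,0,0]]'; python3 go.py;  python3 -m creep '[[0,0,-0.05,0,0,0,0],[0,0,-0.1,0,0,0,0],[0,0,-0.1,0,0,-0.044,0],[0,0,-0.1,0,0,-0.044,0],[0,0,-0.1,0,0,-0.044,0],[0,0,-0.1,0,0,-0.044,0],[0,0,-0.1,0,0,-0.044,0],[0,0,0,0,0,-0.044,0],[0,0,0,0,0,-0.044,0],[0,0,0,0,0,-0.044,0],[0,0,0,0,0,-0.043,0],[0,0,0,0,0,0,0]]'; python3 -m creep '[[0,0,0,0,0,0,0]]'; python3 go.py 635.2 80.5 80 82.3
```

```text
time_s: 41.3
ee_pos: [0.5972, 0.3415, 0.0216]
tcp_rot: [1.994, 2.427, 0.002]
wrist_force: [-0.1, -0.5, 3.2]
opening: 0.0098
grasp_force: 30.0
t 41.3 at [597.2 341.5  21.6] psi 11.21 tilt 0.06 F [-0.1 -0.5  3.2] op 9.8 gf 30.0 q6 18
M [-0.09  0.11  0.01]
time_s: 42.5
ee_pos: [0.5965, 0.3411, 0.0992]
tcp_rot: [-0.209, -3.134, 0.0]
wrist_force: [-0.6, 0.2, -4.6]
opening: 0.01
grasp_force: 30.0
time_s: 42.6
ee_pos: [0.5966, 0.3412, 0.0991]
tcp_rot: [-0.217, -3.134, 0.0]
wrist_force: [0.0, -0.1, -5.6]
opening: 0.0096
grasp_force: 30.0
t 42.6 at [596.6 341.2  99.1] psi 82.10 tilt 0.01 F [ 0.  -0.1 -5.6] op 9.6 gf 30.0 q6 -53
M [ 0.03  0.01 -0.01]
shift(total) [-0.6172 -2.1076  0.1592]  = 6 rows of [-0.1029 -0.3513  0.0265] | then turn -0.0011 = 1 rows of -0.0011
```

```bash
python3 -m creep '[[-0.1,-0.351,0,0,0,0,0],[-0.1,-0.351,0,0,0,0,0],[-0.1,-0.351,0,0,0,0,0],[-0.1,-0.351,0.04,0,0,0,0],[-0.1,-0.351,0.06,0,0,0,0],[-0.1,-0.351,0.06,0,0,0,0],[0,0,0,0,0,0,0],[0,0,0,0,0,0,0],[0,0,0,0,0,0,0]]'; python3 go.py 634.4 80.6 47 82.3
```

```text
time_s: 43.5
ee_pos: [0.6344, 0.0819, 0.0799]
tcp_rot: [0.213, 3.134, 0.001]
wrist_force: [-0.4, 0.5, -4.4]
opening: 0.01
grasp_force: 30.0
t 43.5 at [634.4  81.9  79.9] psi 82.24 tilt 0.03 F [-0.4  0.5 -4.4] op 10.0 gf 30.0 q6 -76
M [ 0.03 -0.01  0.04]
shift(total) [-0.0015 -0.0108  0.2743]  = 1 rows of [-0.0015 -0.0108  0.2743] | then turn -0.0004 = 1 rows of -0.0004
```

```bash
python3 -m creep '[[-0.001,-0.011,0.1,0,0,0,0],[0,0,0.1,0,0,0,0],[0,0,0.075,0,0,0,0],[0,0,0,0,0,0,0],[0,0,0,0,0,0,0]]'; python3 go.py 634.4 80.6 44.6 82.3; python3 -m creep '[[0,0,0.01,0,0,0,0],[0,0,0.01,0,0,0,0],[0,0,0.01,0,0,0,0],[0,0,0,0,0,0,0]]'; python3 go.py 634.4 80.6 38.6 82.3
```

```text
time_s: 44.0
ee_pos: [0.6338, 0.0801, 0.046]
tcp_rot: [-0.21, -3.133, 0.0]
wrist_force: [0.1, 0.3, -4.6]
opening: 0.01
grasp_force: 30.0
t 44.0 at [633.8  80.1  46. ] psi 82.32 tilt 0.07 F [ 0.1  0.3 -4.6] op 10.0 gf 30.0 q6 -76
M [-0.01 -0.05  0.01]
shift(total) [-0.004   0.0047  0.0116]  = 1 rows of [-0.004   0.0047  0.0116] | then turn 0.0001 = 1 rows of 0.0001
time_s: 44.4
ee_pos: [0.6341, 0.0798, 0.043]
tcp_rot: [-0.211, -3.134, 0.0]
wrist_force: [0.0, -0.6, -4.7]
opening: 0.0097
grasp_force: 30.0
t 44.4 at [634.1  79.8  43. ] psi 82.30 tilt 0.01 F [ 0.  -0.6 -4.7] op 9.7 gf 30.0 q6 -76
M [-0.01  0.01 -0.01]
shift(total) [-0.0012  0.007   0.037 ]  = 1 rows of [-0.0012  0.007   0.037 ] | then turn -0.0000 = 1 rows of -0.0000
```

```bash
python3 -m creep '[[0,0.006,0.01,0,0,0,0],[0,0,0.01,0,0,0,0],[0,0,0.008,0,0,0,0],[0,0,0,0,0,0,0]]'; python3 go.py 634.4 80.6 38.6 82.3;python3 -m creep '[[0,0,0.008,0,0,0,0],[0,0,0.005,0,0,0,0],[0,0,0,0,0,0,0]]'; python3 go.py
```

```text
time_s: 44.8
ee_pos: [0.6341, 0.0805, 0.0395]
tcp_rot: [-0.211, -3.134, 0.0]
wrist_force: [0.3, -0.0, -5.3]
opening: 0.0096
grasp_force: 30.0
t 44.8 at [634.1  80.5  39.5] psi 82.30 tilt 0.02 F [ 0.3 -0.  -5.3] op 9.6 gf 30.0 q6 -76
M [ 0.04  0.03 -0.07]
shift(total) [-0.002   0.001   0.0072]  = 1 rows of [-0.002   0.001   0.0072] | then turn 0.0000 = 1 rows of 0.0000
time_s: 45.1
ee_pos: [0.6344, 0.0806, 0.0386]
tcp_rot: [0.211, 3.134, 0.0]
wrist_force: [-1.9, 0.5, 1.4]
opening: 0.0099
grasp_force: 30.0
t 45.1 at [634.4  80.6  38.6] psi 82.30 tilt 0.01 F [-1.9  0.5  1.4] op 9.9 gf 30.0 q6 -76
M [-0.07  0.36  0.06]
```

```bash
python3 -m creep '[[0,0,0,0,0,0,34],[0,0,0,0,0,0,34],[0,0,0,0,0,0,34],[0,0,-0.2,0,0,0,34],[0,0,-0.4,0,0,0,40],[0,0,-0.4,0,0,0,40],[0.3,-0.2,-0.1,0,0,0,40],[0.3,-0.2,0,0,0,0,40],[0.3,-0.25,0,0,0,0,40],[0.3,-0.25,0,0,0,0,40],[0.2,-0.3,0,0,0,-0.027,40],[0,0,0,0,0,-0.027,40]]'; python3 -m creep '[[0,0,0,0,0,0,40],[0,0,0,0,0,0,40]]'; python3 go.py 429.2 -329.3 180 92; python3 look.py
python3 - <<'E'
from m import *
L=np.load('last.npz'); t=L['t']
# rectified dial, 0.25 mm/px, plane z=.07
x,y=528.7,-325.; a=np.arange(-40,40.1,.25); A,B=np.meshgrid(a,a)   # right = -y, down = -x
X=np.stack([x-B,y-A,np.full_like(A,70)],-1)/1000
q=proj('top',X.reshape(-1,3)).reshape(*A.shape,2).astype(np.float32)
im=cv2.remap(t,q[...,0],q[...,1],cv2.INTER_CUBIC); cv2.imwrite('pics/dial.png',cv2.resize(im[...,::-1],None,fx=1.8,fy=1.8)); 
cv2.imwrite('pics/c6.png',np.hstack([cv2.resize(im[...,::-1],(480,480)),cv2.resize(t[150:220,225:335,::-1],(320,204),interpolation=cv2.INTER_CUBIC).copy() if 0 else cv2.copyMakeBorder(cv2.resize(t[150:260,230:335,::-1],(320,335),interpolation=cv2.INTER_CUBIC),0,145,0,0,cv2.BORDER_CONSTANT)]))
E
```

```text
time_s: 46.3
ee_pos: [0.4446, -0.0417, 0.17]
tcp_rot: [0.057, -3.139, 0.0]
wrist_force: [0.2, 0.6, -0.3]
opening: 0.0401
grasp_force: 0.0
time_s: 46.5
ee_pos: [0.4493, -0.0396, 0.1705]
tcp_rot: [-0.052, 3.14, -0.0]
wrist_force: [0.5, 0.8, -0.0]
opening: 0.0403
grasp_force: 0.0
t 46.5 at [449.3 -39.6 170.5] psi 91.89 tilt 0.07 F [ 0.5  0.8 -0. ] op 40.3 gf 0.0 q6 -98
M [ 0.03 -0.04 -0.02]
shift(total) [ 0.2472 -2.4072 -0.0793]  = 6 rows of [ 0.0412 -0.4012 -0.0132] | then turn -0.0006 = 1 rows of -0.0006
jig top c 633.7 84.5 size 58 x 10 web ang -7.6 zmax 0.066
jig top c 622.3 5.3 size 59 x 10 web ang -7.3 zmax 0.065
jig top c 611.5 -73.8 size 60 x 10 web ang -7.5 zmax 0.065
jig side c 620.6 -0.0 size 59 x 13 web ang -6.6 zmax 0.064
jig side c 610.8 -79.1 size 61 x 13 web ang -7.1 zmax 0.064
brick side c 456.4 23.3 size 60 x 12 web ang -9.9 zmax 0.076
brick side c 441.1 -85.0 size 60 x 12 web ang -8.8 zmax 0.076
```

View pics/c6.png

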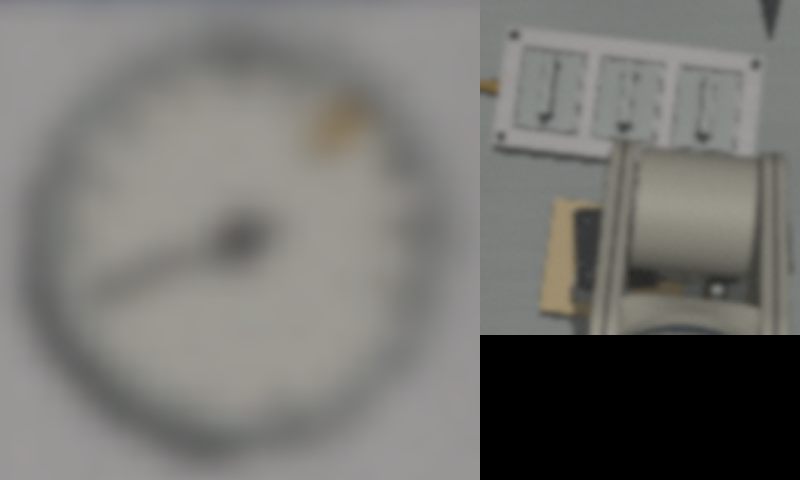

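The dial crop shows the pivot at (241,238), the needle tip at (100,288) and the tab at (338,120). That puts the setting 2.60 rad clockwise of the needle's zero, so the knob goes to 1.30. All three blanks sit in pockets with web tops at about 64 mm.

```bash
python3 -m creep '[[0.041,-0.4,0,0,0,0,40],[0.041,-0.4,0,0,0,0,40],[0.041,-0.4,0,0,0,0,40],[0.041,-0.4,0,0,0,0,40],[0.041,-0.4,0,0,0,0,40],[0.041,-0.4,0,0,0,0,40],[0,0,0,0,0,0,40],[0,0,0,0,0,0,40],[0,0,0,0,0,0,40]]'; python3 go.py 429.2 -329.3 86.5 92
```

```text
time_s: 48.0
ee_pos: [0.4288, -0.3275, 0.1698]
tcp_rot: [0.056, -3.14, -0.002]
wrist_force: [-0.2, -0.3, -0.0]
opening: 0.0399
grasp_force: 0.0
t 48.0 at [ 428.8 -327.5  169.8] psi 92.04 tilt 0.08 F [-0.2 -0.3 -0. ] op 39.9 gf 0.0 q6 -131
M [ 0.02  0.04 -0.03]
shift(total) [-0.0026 -0.0153  0.6941]  = 2 rows of [-0.0013 -0.0076  0.347 ] | then turn 0.0002 = 1 rows of 0.0002
```

```bash
python3 -m creep '[[-0.003,-0.015,0.15,0,0,0,40],[0,0,0.25,0,0,0,40],[0,0,0.15,0,0,0,40],[0,0,0.1,0,0,0,40],[0,0,0.044,0,0,0,40],[0,0,0,0,0,0,40],[0,0,0,0,0,0,0],[0,0,0,0,0,0,0],[0,0,0,0,0,0,0],[0,0,0,0,0,0,0]]'; python3 go.py; python3 -m creep '[[0,0,0.02,0,0,0,0],[0,0,0.02,0,0,0,0],[0,0,0.017,0,0,0,0],[0,0,0,0,0,0,0],[0,0,0,0,0,0,0]]'; python3 go.py
```

```text
time_s: 49.0
ee_pos: [0.4294, -0.3295, 0.0871]
tcp_rot: [0.054, -3.141, -0.002]
wrist_force: [1.5, 1.4, 4.9]
opening: 0.0136
grasp_force: 30.0
t 49.0 at [ 429.4 -329.5   87.1] psi 91.96 tilt 0.09 F [1.5 1.4 4.9] op 13.6 gf 30.0 q6 -131
M [ 0.21  0.03 -0.46]
time_s: 49.5
ee_pos: [0.4294, -0.3296, 0.0807]
tcp_rot: [0.053, -3.141, -0.002]
wrist_force: [-1.6, 5.5, 10.9]
opening: 0.014
grasp_force: 30.0
t 49.5 at [ 429.4 -329.6   80.7] psi 91.94 tilt 0.08 F [-1.6  5.5 10.9] op 14.0 gf 30.0 q6 -131
M [ 0.98  0.47 -0.44]
```

```bash
python3 -m creep '[[0,0,0.003,0,0,0.02,0],[0,0,0,0,0,0.04,0],[0,0,0,0,0,0.04,0],[0,0,0,0,0,0.04,0],[0,0,0,0,0,0.04,0],[0,0,0,0,0,0.04,0],[0,0,0,0,0,0.04,0],[0,0,0,0,0,0.04,0],[0,0,0,0,0,0.04,0],[0,0,0,0,0,0.04,0],[0,0,0,0,0,0.039,0],[0,0,0,0,0,0,0]]'; python3 -m creep '[[0,0,0,0,0,0,0]]'; python3 go.py - - - 16.4
```

```text
time_s: 50.7
ee_pos: [0.4295, -0.3293, 0.0805]
tcp_rot: [-1.882, -2.514, -0.002]
wrist_force: [-0.3, 6.9, 10.9]
opening: 0.0138
grasp_force: 30.1
time_s: 50.8
ee_pos: [0.4295, -0.3293, 0.0805]
tcp_rot: [-1.878, -2.517, -0.002]
wrist_force: [0.1, 8.7, 10.4]
opening: 0.0138
grasp_force: 30.0
t 50.8 at [ 429.5 -329.3   80.5] psi 16.56 tilt 0.09 F [ 0.1  8.7 10.4] op 13.8 gf 30.0 q6 -55
M [1.26 0.22 0.22]
shift(total) [ 0.  0. -0.]  = 1 rows of [ 0.  0. -0.] | then turn 0.0009 = 1 rows of 0.0009
```

```bash
python3 -m creep '[[0,0,-0.03,0,0,0,0],[0,0,-0.028,0,0,0,0],[0,0,0,0,0,0,0],[0,0,0,0,0,0,40],[0,0,0,0,0,0,40],[0,0,0,0,0,0,40],[0,0,-0.2,0,0,0,40],[0,0,-0.3,0,0,0,40],[0,0,-0.4,0,0,0,40],[0.4,0.1,0,0,0,0,40],[0.4,0.1,0,0,0,0,40],[0.4,0.1,0,0,0,0,40]]'; python3 -m creep '[[0.4,0.1,0,0,0,0,40],[0.4,0.1,0,0,0,0,40],[0,0,0,0,0,0,40],[0,0,0,0,0,0,40]]'; python3 go.py; python3 look.py;  python3 - <<'E'
from m import *
L=np.load('last.npz'); t=L['t']
x,y=528.7,-325.; a=np.arange(-40,40.1,.25); A,B=np.meshgrid(a,a)
X=np.stack([x-B,y-A,np.full_like(A,70)],-1)/1000
q=proj('top',X.reshape(-1,3)).reshape(*A.shape,2).astype(np.float32)
im=cv2.remap(t,q[...,0],q[...,1],cv2.INTER_CUBIC)
cv2.imwrite('pics/c7.png',np.hstack([cv2.resize(im[...,::-1],(480,480)),cv2.resize(L['s'][190:310,250:330,::-1],(320,480),interpolation=cv2.INTER_CUBIC)]))
C=cloud('top',L['d']); m=(C[...,2]>.09)&(C[...,2]<.13)&(abs(C[...,0]-.429)<.035)&(abs(C[...,1]+.328)<.035); Q=C[m]; print('bar',cv2.minAreaRect((Q[:,:2]*1000).astype(np.float32)),np.percentile(Q[:,2],[50,90]))
E
```

```text
time_s: 52.0
ee_pos: [0.4228, -0.181, 0.1951]
tcp_rot: [1.879, 2.516, 0.0]
wrist_force: [1.1, 0.2, -0.1]
opening: 0.0401
grasp_force: 0.0
time_s: 52.4
ee_pos: [0.4189, -0.0825, 0.1948]
tcp_rot: [1.873, 2.521, -0.0]
wrist_force: [-0.5, 0.5, 0.3]
opening: 0.0399
grasp_force: 0.0
t 52.4 at [418.9 -82.5 194.8] psi 16.78 tilt 0.05 F [-0.5  0.5  0.3] op 39.9 gf 0.0 q6 -29
M [-0.07  0.05  0.07]
jig top c 634.2 84.3 size 59 x 10 web ang -7.7 zmax 0.066
jig top c 622.2 5.3 size 59 x 10 web ang -7.2 zmax 0.066
jig top c 611.0 -73.7 size 60 x 10 web ang -7.6 zmax 0.066
brick top c 456.5 29.4 size 59 x 10 web ang -8.5 zmax 0.078
jig side c 633.3 77.6 size 58 x 12 web ang -5.9 zmax 0.064
jig side c 621.2 0.6 size 59 x 14 web ang -6.6 zmax 0.064
jig side c 610.9 -79.4 size 61 x 12 web ang -8.9 zmax 0.064
brick side c 456.3 23.2 size 60 x 11 web ang -10.4 zmax 0.076
brick side c 441.2 -85.0 size 60 x 11 web ang -9.4 zmax 0.076
bar ((428.2801208496094, -325.9962463378906), (14.08089542388916, 43.029544830322266), 18.94182586669922) [0.11447168 0.11609667]
```

View pics/c7.png

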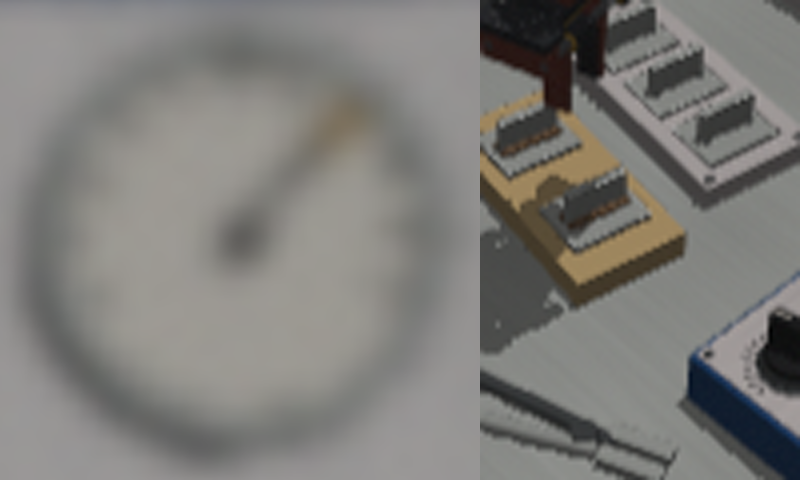

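The needle runs from (240,238) through (310,152) into the tab, so it stands at the setting hand. The blanks are flat in their three pockets and both welded pieces stand on the brick.

```bash
python3 -c "from station import ticket; print(ticket.sign_off())"
```

```text
the job is handed in; nothing more can be done
None
```

I handed in the job at about 53 s: I shut the gas off first, moved both welded tees to the firebrick, seated the three blanks fully down in the jig, and turned the knob to 1.3 rad so the needle stands at the brass hand; the sign-off gave no verdict.

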